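# Reset the grill table: stopper the carafes, file the menus

## Task

Reset this grill table for the next party. First put a stopper fully home, upright, in each of the two green tea carafes; then take every red menu out of the plywood stand and slide it, on its edge, into the packed row in the dark steel rack, all the way back so it lines up with the boards already there, easing them apart without toppling any. All boards must end standing upright; leave the other tableware where it is.

Things in the scene. Friction and masses are not known exactly. Their poses are not given: they have to be found in the camera images.
- rack: Dark steel rack, fixed, yawed up to 0.2 rad, open at front (own -x) and top; 142 (x) x 158 (y) x 85 mm. Floor 5 thick, ends at own x -71; back wall inner face at x +63; side walls inner faces at y +-71, room for seven boards with 16 mm to spare. Origin: centre of underside; x points front to back. A board fully home has its origin at rack x about -2 mm, z +5 mm.
- stand: Plywood return stand, fixed, 140 (x) x 150 (y) mm base 5 mm thick, with three slots along its own x at own y = -55, 0, +55 mm; each slot is 21 mm wide between two strips 120 mm long, 6 mm thick, whose tops are 35 mm above the table. The red menus stand on edge in the slots. Origin: centre of its underside.
- menu1: Red menu board with yellow panels, 130 long (own x) x 18 thick (y) x 95 mm tall (z), 0.16 kg, smooth lacquer; both upright ends bevelled on both sides to a 6 mm tip over the last 15 mm, middle 100 mm flat. Origin: centre of underside. Starts on edge in a stand slot; there are two or three of the red menus (None if absent).
- menu2: Red menu board with yellow panels, 130 long (own x) x 18 thick (y) x 95 mm tall (z), 0.16 kg, smooth lacquer; both upright ends bevelled on both sides to a 6 mm tip over the last 15 mm, middle 100 mm flat. Origin: centre of underside. Starts on edge in a stand slot; there are two or three of the red menus (None if absent).
- menu3: Red menu board with yellow panels, 130 long (own x) x 18 thick (y) x 95 mm tall (z), 0.16 kg, smooth lacquer; both upright ends bevelled on both sides to a 6 mm tip over the last 15 mm, middle 100 mm flat. Origin: centre of underside. Starts on edge in a stand slot; there are two or three of the red menus (None if absent).
- row1: Pale wooden menu board with white panels, 130 long (own x) x 18 thick (y) x 95 mm tall (z), 0.16 kg, smooth lacquer; both upright ends bevelled on both sides to a 6 mm tip over the last 15 mm, middle 100 mm flat. Origin: centre of underside. Stands loose on edge in the rack, with gaps under 18 mm to its neighbours; slides sideways or tips when pushed.
- row2: Pale wooden menu board with white panels, 130 long (own x) x 18 thick (y) x 95 mm tall (z), 0.16 kg, smooth lacquer; both upright ends bevelled on both sides to a 6 mm tip over the last 15 mm, middle 100 mm flat. Origin: centre of underside. Stands loose on edge in the rack, with gaps under 18 mm to its neighbours; slides sideways or tips when pushed.
- row3: Pale wooden menu board with white panels, 130 long (own x) x 18 thick (y) x 95 mm tall (z), 0.16 kg, smooth lacquer; both upright ends bevelled on both sides to a 6 mm tip over the last 15 mm, middle 100 mm flat. Origin: centre of underside. Stands loose on edge in the rack, with gaps under 18 mm to its neighbours; slides sideways or tips when pushed.
- row4: Pale wooden menu board with white panels, 130 long (own x) x 18 thick (y) x 95 mm tall (z), 0.16 kg, smooth lacquer; both upright ends bevelled on both sides to a 6 mm tip over the last 15 mm, middle 100 mm flat. Origin: centre of underside. Stands loose on edge in the rack, with gaps under 18 mm to its neighbours; slides sideways or tips when pushed.
- carafe1: Green glass tea carafe, loose, 0.7 kg: body 84 mm across, narrowing at 85 mm height to a straight neck 46 mm across; 155 mm tall. Origin: centre of its underside.
- carafe1_mouth (a point): Centre of the mouth of carafe1 at the rim, 155 mm above its underside; z up. The bore is 38 mm across and 40 mm deep.
- carafe2: Green glass tea carafe, loose, 0.7 kg: body 84 mm across, narrowing at 85 mm height to a straight neck 46 mm across; 155 mm tall. Origin: centre of its underside.
- carafe2_mouth (a point): Centre of the mouth of carafe2 at the rim, 155 mm above its underside; z up. The bore is 38 mm across and 40 mm deep.
- stopper1: Loose stopper standing on its narrow end, 49 mm tall, about 90 g: heavy black rubber taper 22 tall (31 mm across at foot, 35 at top), cork-coloured flange 46 across, 5 thick, that rests on the carafe rim when home, and cork-coloured round grip 22 across, 22 tall. Either fits either carafe. Origin: centre of its foot, z towards the grip.
- stopper2: Loose stopper standing on its narrow end, 49 mm tall, about 90 g: heavy black rubber taper 22 tall (31 mm across at foot, 35 at top), cork-coloured flange 46 across, 5 thick, that rests on the carafe rim when home, and cork-coloured round grip 22 across, 22 tall. Either fits either carafe. Origin: centre of its foot, z towards the grip.
- bowl_a: White bowl 120 mm across, 45 tall, loose tableware to leave alone. Origin on its underside.
- bowl_b: White bowl 130 mm across, 45 tall, loose tableware to leave alone. Origin on its underside.
- cup: Steel cup 64 mm across, 75 tall, loose tableware to leave alone. Origin on its underside.
- green_bottle: Closed green bottle 64 mm across, 210 tall, loose tableware to leave alone. Origin on its underside.
- spoon: Spoon lying flat, loose tableware to leave alone. Origin on its underside.
- sauce_dish: White sauce dish 80 mm across, 25 tall, loose tableware to leave alone. Origin on its underside.
Not all that is in view belongs to the job. Leave any yellow look-alike of the stopper1 alone.

How it is judged:
By the outcome, as a careful person would: the job done as asked, in the order asked, and still so for the second after the job is handed in, with the robot touching nothing.
Of menu1, menu2, menu3 only 2 to 3 are there at a start; the rules pass over those that are not, and their reading is None.
At some moment in a run one of stopper1, stopper2 may be knocked a few centimetres aside while the robot is not near it.
It also fails if it takes over 210 s, if anything falls off the work surface, if the arm or the gripper's body presses on something with over 40 N, if the wrist force passes 120 N, or if a joint passes its speed limit or range.

## Robot

A 7-joint arm with a two-finger parallel gripper is mounted at the origin on the work surface. World frame = base frame: x ahead of the robot, y to its left, z up, the work surface at z = 0. Lengths are in m, angles in rad, forces in N, time in s.
With the tool pointing down it reaches from about 0.4 to 0.85 m from the base axis. Payload 4.5 kg.
Tool frame: the origin (TCP) lies between the finger pads; the fingertips stand 11 mm ahead of it and the grasp point (between the pads) lies 8 mm behind it (r.nose_length is the distance from the TCP to the fingertips, in m); z points along the fingers, y is the line along which they close (so a half turn about z gives the same grasp; the last joint's range is limited). The gripper opens to 88 mm and grips with 3 to 60 N. Pads are 18 mm wide; open, the fingers measure 123 mm over their backs; the gripper's body (75 mm by 187 mm) begins 45 mm behind the grasp point.
Start: joints at [1.238, 0.689, -0.195, 1.565, 0.157, 0.902, -0.215], TCP at [0.224, -0.583, 0.228] pointing down, gripper open.
Joint ranges: [-3.01, 3.01], [-0.46, 2.08], [-1.47, 1.51], [0.13, 2.56], [-1, 4.14], [0.04, 2.09], [-2.66, 2.66]. Speed limits (rad/s): [2.57, 2.57, 3.14, 3.14, 3.14, 3.14, 3.14].

## Interface

Orientations are given as a unit quaternion [x, y, z, w].
In Python, from plant import get_state, snapshot, camera_model, r gives the robot as it stands.
- The arm moves only by the shell command python3 -m inch 'ROWS' [FORCE]. ROWS is text: rows parted by semicolons, each of 7 numbers parted by spaces: the opening, from -1 (shut) to 1 (fully open), then the shift along the tool's x, y, z in m, then the turn, a rotation vector about the tool's x, y, z in rad. A call has 1 to 20 rows; each row shifts and turns the commanded pose from where the row before left it, along the tool's axes as they then stand; what a row does not reach is not made up. A row lasts 1/12 s, in which the tool goes at most 41.7 mm and 7.16 degrees, less where a joint would pass 70% of its speed; a pose out of reach is approached as far as the arm can. A call is refused whole if a number of a shift passes 0.0417 or a number of a turn 0.125, either way. A call with a gripper value outside its range is refused whole. The fingers move at their own pace and stop on an object; FORCE is the grip in N (left out, the last holds). Time passes only in rows, so rows that do not move let the fingers close. It gives the time, the measured TCP pose, the force, the opening and the grip force at its end, in the units of the state.
- get_state(): the state, without advancing time (a new reading comes with each control period).
- snapshot(name): name is "scene" or "side" or "wrist"; returns (picture, depth): 420x560x3 uint8, red, green, blue; 420x560 float32, m along the optical axis (not along the pixel's ray), 0 where there is no reading.
- camera_model(name): a dict with "intrinsics" (3x3 intrinsics, pixels), "view" (4x4, takes a point from world to camera coordinates). Camera axes: x right, y down, z forward; pixel columns grow to the right and rows downward; lengths in m; the calibration is good to about 2 mm. A picture is of the moment at which its call begins: read the wrist's pose just before it. camera_model takes no time and is no camera call; for the wrist camera it gives the pose at the moment of the call.
- r.finish_job(): hands the job in; it is judged then, once.
The state is a dict: "clock": time; "q": joint angles; "qd": joint speeds; "joint_torque": joint torques, N m; "tool_pos": TCP position; "eef_rot": TCP orientation; "contact_force": force on the tool from outside, world axes, zero at the start; "moment": the same for the moment, N m; "opening": opening from 0.0 (shut) to 1.0 (fully open); "finger_force": force on a finger pad.
Only numpy, scipy, OpenCV 4.12 (cv2) and the standard library are available. Lean on these libraries where they do the work, as an engineer would, in place of code of your own. Each camera call takes 0.05 s, during which the arm holds its last target. There are 200 camera calls.

## Working session

There is one attempt and no reset: what is moved stays moved. The work goes in short steps, Python scripts to look and compute and a shell command to move; the robot and the scene stay as the last step left them, time stands still between calls to the robot, and variables do not carry over. Pictures are saved under pics/ and viewed, at most 14 in all, crops included, and the job is handed in when it is done.

```bash
ls; mkdir -p pics; python3 - <<'E'
from plant import *
import cv2,numpy as np
for n in("scene","side"):
    p,d=snapshot(n); cv2.imwrite(f"pics/{n}0.png",p[:,:,::-1]); np.save(f"pics/{n}0.npy",d)
    m=camera_model(n); print(n,m["intrinsics"].tolist(),np.round(np.linalg.inv(m["view"]),3).tolist())
print(get_state())
E
```

```text
pics
scene [[528.7793230806183, 0.0, 279.54118297396616], [0.0, 528.7793230806183, 215.79466804523605], [0.0, 0.0, 1.0]] [[0.851, 0.312, -0.422, 1.107], [0.525, -0.525, 0.671, -0.885], [-0.012, -0.792, -0.61, 0.94], [0.0, 0.0, 0.0, 1.0]]
side [[404.2151073202715, 0.0, 285.59574478432097], [0.0, 404.2151073202715, 207.77309446805748], [0.0, 0.0, 1.0]] [[0.96, -0.154, 0.232, 0.239], [-0.278, -0.583, 0.763, -0.922], [0.018, -0.798, -0.603, 0.89], [0.0, 0.0, 0.0, 1.0]]
{'clock': 0.1, 'q': array([ 1.2378019 ,  0.68989831, -0.19452917,  1.5662618 ,  0.15731604,
        0.90250192, -0.21510355]), 'qd': array([ 0.00032027, -0.00156505,  0.00183829, -0.0030491 , -0.0018485 ,
       -0.00186973,  0.00114345]), 'joint_torque': array([-3.02691631e-03, -5.28506041e+01, -1.27114981e+00, -1.53838581e+01,
       -5.24845335e-02,  2.02389172e-03, -3.52215537e-06]), 'tool_pos': array([ 0.22388345, -0.58288264,  0.22708581]), 'eef_rot': array([ 9.83221042e-01,  1.82416229e-01, -2.16587423e-04, -8.09518423e-04]), 'contact_force': array([ 0.24465383, -0.16528928,  0.49249341]), 'moment': array([0.00639299, 0.00704317, 0.004741  ]), 'finger_force': 0.0, 'opening': 0.9974954305547991}
```

View pics/scene0.png

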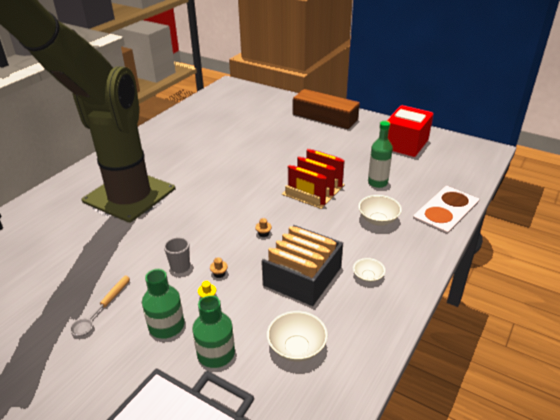

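View pics/side0.png

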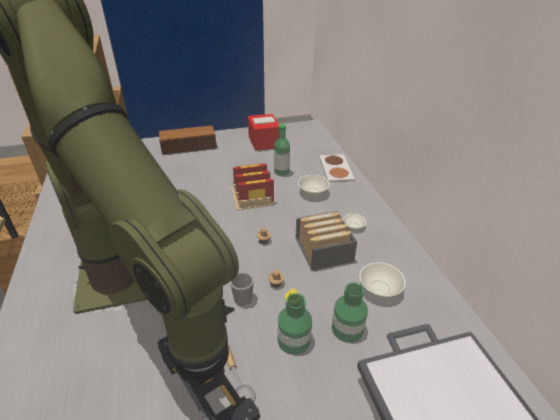

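The scene view shows carafes at (163,303) and (213,333). There are cork stoppers at (263,228) and (219,268), and a yellow look-alike at (207,290) to leave alone. Three red menus stand in the stand at (315,178), and the rack with four boards is at (303,262). The closed green bottle at (381,160) is a distractor.

```bash
cat > h.py <<'E'
from plant import *
import cv2,numpy as np
def cloud(n,p=None,d=None):
    m=camera_model(n)
    if p is None: p,d=snapshot(n)
    K=m["intrinsics"];T=np.linalg.inv(m["view"])
    v,u=np.mgrid[:p.shape[0],:p.shape[1]]
    c=np.stack([(u-K[0,2])*d/K[0,0],(v-K[1,2])*d/K[1,1],d],-1)
    w=c@T[:3,:3].T+T[:3,3]; w[d<=0]=np.nan
    return p,cv2.cvtColor(p,cv2.COLOR_RGB2HSV),w
def blobs(mask,w,amin=8):
    k,l,s,c=cv2.connectedComponentsWithStats(mask.astype(np.uint8))
    return [(c[i].round(),s[i,4],w[l==i]) for i in range(1,k) if s[i,4]>=amin]
def rect(P):
    (c,s,a)=cv2.minAreaRect(P[:,:2].astype(np.float32)*1000); return np.round(c,1),np.round(s,1),round(a,1)
E
python3 - <<'E'
from h import *
for n in("scene","side"):
    p=cv2.imread(f"pics/{n}0.png")[:,:,::-1].copy();p,h,w=cloud(n,p,np.load(f"pics/{n}0.npy"))
    H,S,V=h[...,0],h[...,1],h[...,2];z=w[...,2];x=w[...,0]
    ok=(x>.2)&(x<1)&(np.abs(w[...,1])<.75)
    g=ok&(H>45)&(H<90)&(S>90)
    print(n)
    def show(t,m,amin=8):
        for c,a,P in blobs(m,w,amin): print(t,c,a,"med",np.round(np.median(P,0)*1000),"rng",np.round(np.ptp(P,0)*1000),rect(P))
    show("green top",g&(z>.147)&(z<.165))
    cork=ok&(H>5)&(H<22)&(S>90)
    show("cork",cork&(z>.02)&(z<.07))
    show("corktop",cork&(z>.043)&(z<.06),4)
    show("yel",ok&(H>=23)&(H<35)&(S>150)&(z>.02)&(z<.07))
    show("red",ok&((H<6)|(H>174))&(S>150)&(z>.088)&(z<.103)&(w[...,1]>0))
    show("rowtop",ok&(H>5)&(H<28)&(z>.095)&(z<.108))
    show("dark",ok&(V<75)&(z>.06)&(z<.092)&(x>.4),30)
p=cv2.imread("pics/scene0.png")[205:315,190:290]; cv2.imwrite("pics/crop1.png",cv2.resize(p,None,fx=5,fy=5,interpolation=2))
E
```

```text
scene
green top [382. 142.] 81 med [637. 438. 153.] rng [38. 30. 18.] (array([635.5, 438.5]), array([38.9, 27.1]), 9.9)
green top [156. 278.] 159 med [ 452. -341.  153.] rng [45. 44. 12.] (array([ 447.3, -336.3]), array([40.5, 47. ]), 46.0)
green top [209. 305.] 186 med [ 596. -344.  153.] rng [46. 45. 12.] (array([ 593.6, -340.2]), array([42.5, 45.2]), 22.9)
cork [327. 113.] 657 med [311. 716.  45.] rng [205.  48.  50.] (array([304.5, 715.7]), array([207.9,  42.6]), 7.6)
cork [303. 192.] 258 med [480. 244.  33.] rng [117.  21.  49.] (array([478.9, 244.6]), array([ 21. , 117.8]), 88.5)
cork [335. 182.] 28 med [538. 350.  35.] rng [22. 56. 45.] (array([538.8, 333.9]), array([ 9.4, 56.8]), 13.5)
cork [327. 190.] 22 med [534. 298.  30.] rng [12. 15. 20.] (array([533.3, 299.3]), array([ 9.6, 15.4]), 26.8)
cork [263. 226.] 170 med [466.  47.  30.] rng [44. 44. 33.] (array([462.1,  52. ]), array([43.9, 41.8]), 14.9)
cork [218. 266.] 210 med [ 458. -145.   30.] rng [44. 46. 33.] (array([ 455. , -141.4]), array([43.2, 42. ]), 41.3)
cork [115. 287.] 80 med [ 277. -321.   21.] rng [20. 89.  5.
[... 5471 characters left out ...]
owtop [255. 181.] 73 med [481. 255.  99.] rng [73. 26.  8.] (array([483.7, 256.7]), array([25.5, 72.8]), 87.9)
rowtop [320. 216.] 183 med [637.   7.  99.] rng [130.  25.   9.] (array([635.3,   8.9]), array([130.5,  24.1]), 2.2)
rowtop [325. 226.] 382 med [635. -44.  99.] rng [131.  57.  10.] (array([636.5, -39.5]), array([131.4,  56.2]), 2.6)
rowtop [330. 236.] 207 med [634. -88. 100.] rng [132.  22.  10.] (array([635.4, -86.3]), array([131.6,  22.3]), 0.6)
dark [331. 250.] 159 med [ 627. -117.   70.] rng [135.   9.  22.] (array([ 638.4, -116.2]), array([134.7,   8.1]), 0.4)
dark [373. 397.] 95 med [ 552. -561.   66.] rng [  2. 120.  12.] (array([ 551.5, -547.6]), array([  2.4, 119.6]), 0.4)
```

View pics/crop1.png

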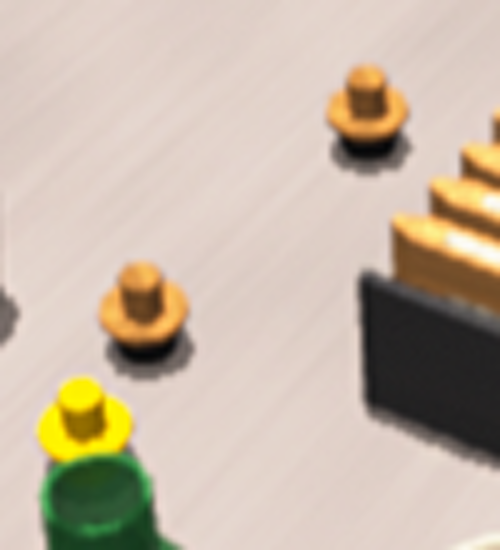

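Crop confirms: scene (263,226) and (218,266) are cork with a black taper, so they are the real stoppers. (206,289) is all yellow and stays put. Next I align the tool with the world axes and move above the nearer stopper.

```bash
python3 -m inch '-0.1 0 0 0 0 0 0.122;-0.1 0 0 0 0 0 0.122;-0.1 0 0 0 0 0 0.122;-0.1 0.0163 -0.0315 0 0 0 0;-0.1 0.0163 -0.0315 0 0 0 0;-0.1 0.0163 -0.0315 0 0 0 0;-0.1 0.0163 -0.0315 0 0 0 0;-0.1 0.0163 -0.0315 0 0 0 0;-0.1 0.0163 -0.0315 0 0 0 0;-0.1 0.0163 -0.0315 0 0 0 0;-0.1 0.0163 -0.0315 0 0 0 0;-0.1 0.0163 -0.0315 0 0 0 0;-0.1 0.0163 -0.0315 0 0 0 0;-0.1 0.0163 -0.0315 0 0 0 0;-0.1 0.0163 -0.0315 0 0 0 0;-0.1 0.0163 -0.0315 0 0 0 0;-0.1 0.0163 -0.0315 0 0 0 0;-0.1 0 0 0 0 0 0;-0.1 0 0 0 0 0 0' 20
cat >> h.py <<'E'
def st():
    s=get_state(); print("t",round(s["clock"],1),"pos",np.round(s["tool_pos"]*1000,1),"q",np.round(s["eef_rot"],4),"F",np.round(s["contact_force"],1),"op",round(s["opening"]*88,1),"ff",round(s["finger_force"],1)); return s
def masks(h,w):
    H,S,V=h[...,0].astype(int),h[...,1],h[...,2];ok=(w[...,0]>.2)&(w[...,0]<1)&(np.abs(w[...,1])<.6)
    return dict(green=ok&(H>45)&(H<90)&(S>90),cork=ok&(H>5)&(H<22)&(S>90),red=ok&((H<6)|(H>174))&(S>150),tan=ok&(H>5)&(H<28))
E
python3 - <<'E'
from h import *
st()
p,d=snapshot("wrist");p,h,w=cloud("wrist",p,d);st()
cv2.imwrite("pics/w1.png",p[:,:,::-1]);z=w[...,2];M=masks(h,w)
for c,a,P in blobs(M["cork"]&(z>.02)&(z<.07),w,30): print("cork",c,a,np.round(np.median(P,0)*1000),rect(P))
for c,a,P in blobs(M["cork"]&(z>.043)&(z<.06),w,30): print("top",c,a,np.round(np.median(P,0)*1000),rect(P))
for c,a,P in blobs(M["green"]&(z>.147)&(z<.165),w,30): print("green",c,a,np.round(np.median(P,0)*1000),rect(P))
E
```

```text
clock: 1.68
tool_pos: [0.4528, -0.1398, 0.2276]
eef_rot: [1.0, 0.003, -0.0, -0.0]
contact_force: [-0.6, -0.4, -0.8]
opening: 0.448
finger_force: 0.0
t 1.7 pos [ 452.8 -139.8  227.6] q [ 1.0e+00  3.2e-03 -1.0e-04 -4.0e-04] F [-0.6 -0.4 -0.8] op 39.4 ff 0.0
t 1.7 pos [ 451.8 -141.9  227.6] q [ 1.0e+00  1.3e-03 -4.0e-04  1.0e-04] F [ 0.  -0.3  0.1] op 39.8 ff 0.0
cork [157.  45.] 418 [575. -31.  57.] (array([586.4, -31.5]), array([ 6.7, 40.4]), 74.6)
cork [120.  47.] 431 [574.   3.  58.] (array([580.8,   6.7]), array([21.9, 46.4]), 47.0)
cork [194.  40.] 558 [581. -63.  49.] (array([584.5, -61.3]), array([ 6.8, 37. ]), 72.1)
cork [230.  42.] 379 [580. -96.  47.] (array([583.7, -93.8]), array([ 6.7, 37.7]), 72.5)
cork [103. 170.] 1396 [462.  46.  27.] (array([459.4,  50.4]), array([44.2, 42.5]), 20.2)
cork [281. 180.] 1284 [ 451. -140.   27.] (array([ 448.6, -140.1]), array([43.6, 44. ]), 46.1)
top [193.  38.] 223 [583. -63.  52.] (array([583.8, -61.2]), array([ 6.6, 35.6]), 72.1)
top [230.  42.] 132 [579. -96.  52.] (array([582.3, -93.6]), array([ 6.1, 34.7]), 72.0)
top [158.  49.] 144 [575. -31.  53.] (array([576.2, -30. ]), array([ 4.4, 21.4]), 61.6)
top [121.  51.] 138 [573.   3.  53.] (array([573.9,   3. ]), array([ 4.4, 18.9]), 56.1)
top [ 93. 175.] 384 [459.  51.  48.] (array([459.1,  51.7]), array([21.1, 20.8]), 6.7)
top [281. 185.] 344 [ 449. -140.   48.] (array([ 449. , -140.2]), array([20.5, 21. ]), 47.4)
green [531. 226.] 749 [ 447. -321.  154.] (array([ 440.9, -329. ]), array([45.4, 30.9]), 14.0)
```

View pics/w1.png

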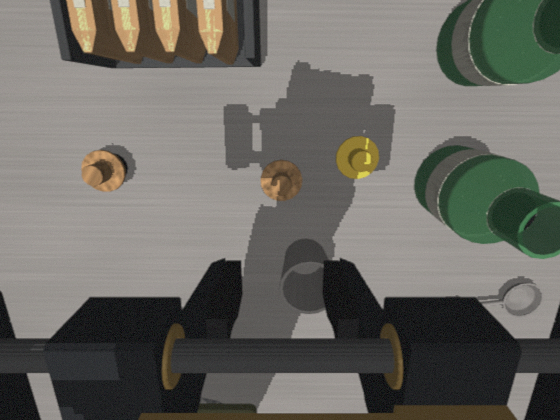

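Wrist view: stopper at (281,180), clearly left of the yellow one at (358,157); second stopper at (103,170), carafe necks at the right. I descend and grip.

```bash
python3 -m inch '-0.1 -0.002 -0.0015 0.028 0 0 0;-0.1 0 0 0.028 0 0 0;-0.1 0 0 0.028 0 0 0;-0.1 0 0 0.028 0 0 0;-0.1 0 0 0.028 0 0 0;-0.1 0 0 0.028 0 0 0;-0.1 0 0 0.009 0 0 0;-0.1 0 0 0.009 0 0 0;-0.1 0 0 0 0 0 0;-1 0 0 0 0 0 0;-1 0 0 0 0 0 0;-1 0 0 0 0 0 0;-1 0 0 0 0 0 0' 20; python3 -c "from h import *;st()"
```

```text
clock: 2.82
tool_pos: [0.4507, -0.141, 0.0428]
eef_rot: [1.0, 0.0, 0.001, 0.0]
contact_force: [-0.5, -0.4, 0.1]
opening: 0.176
finger_force: 0.0
t 2.8 pos [ 450.7 -141.    42.8] q [1.e+00 4.e-04 1.e-03 3.e-04] F [-0.5 -0.4  0.1] op 15.5 ff 0.0
```

```bash
python3 -m inch '-1 0 0 0 0 0 0;-1 0 0 0 0 0 0' 20; python3 - <<'E'
from h import *
st()
for n in("wrist","scene"):
    p,h,w=cloud(n);cv2.imwrite(f"pics/{n}2.png",p[:,:,::-1]);z=w[...,2];M=masks(h,w)
    for c,a,P in blobs(M["cork"]&(z>.02)&(z<.07)&(w[...,0]<.53)&(np.abs(w[...,1])<.23),w,30): print("cork",c,a,np.round(np.median(P,0)*1000),rect(P))
E
```

```text
clock: 2.98
tool_pos: [0.4503, -0.1408, 0.0423]
eef_rot: [1.0, 0.0, 0.0, 0.0]
contact_force: [-0.4, -0.6, -0.3]
opening: 0.023
finger_force: 0.0
t 3.0 pos [ 450.3 -140.8   42.3] q [1.e+00 5.e-04 4.e-04 1.e-04] F [-0.4 -0.6 -0.3] op 2.0 ff 0.0
cork [277. 243.] 3220 [ 459. -138.   27.] (array([ 456.1, -136.7]), array([33.2, 44.9]), 8.6)
cork [263. 226.] 164 [467.  47.  31.] (array([464.6,  51.4]), array([41.6, 41.1]), 35.0)
cork [218. 267.] 189 [ 459. -145.   29.] (array([ 453.8, -141.1]), array([44.3, 39.6]), 31.7)
```

View pics/wrist2.png

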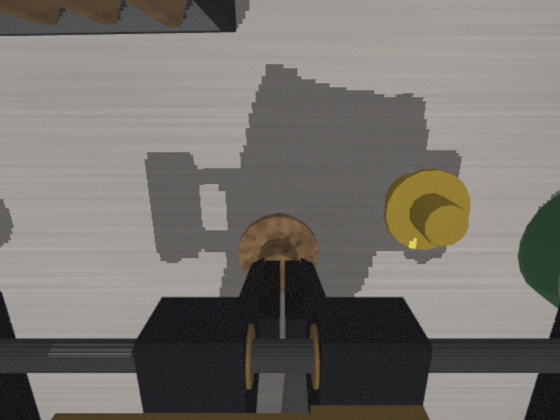

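```bash
python3 - <<'E'
import cv2
p=cv2.imread("pics/scene2.png")[215:295,170:280]; cv2.imwrite("pics/crop2.png",cv2.resize(p,None,fx=7,fy=7,interpolation=2))
E
```

```text
(no output)
```

View pics/crop2.png

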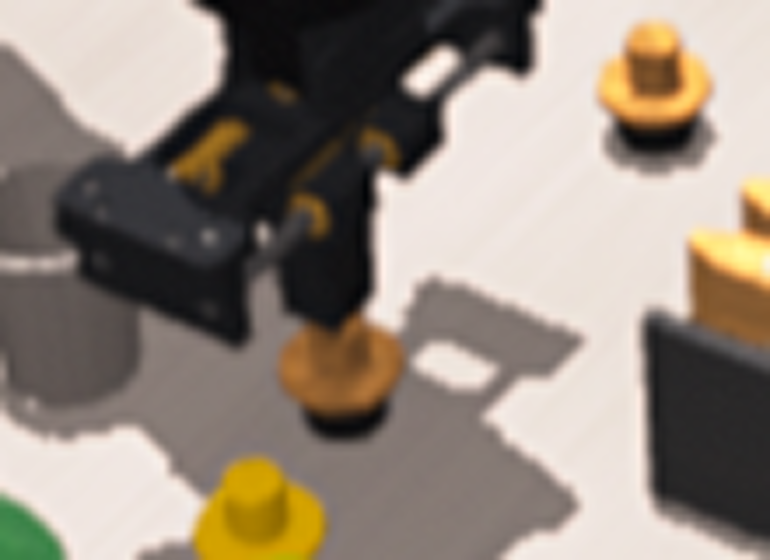

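Crop: the fingers have shut above the grip, with its lower half still showing at (340,345) in the crop. The tips are higher than I assumed, so I measure their height.

```bash
python3 - <<'E'
from h import *
print(r.nose_length)
p,h,w=cloud("wrist");print("wrist finger",np.round(w[262:300:6,270]*1000).tolist())
p,h,w=cloud("scene");V=h[...,2]
m=(V<70)&(np.abs(w[...,0]-.45)<.05)&(np.abs(w[...,1]+.14)<.04)&(w[...,2]>.02)&(w[...,2]<.09)
P=w[m];i=np.argsort(P[:,2])[:12];print(np.round(P[i]*1000))
E
```

```text
0.011
wrist finger [[459.0, -134.0, 53.0], [459.0, -135.0, 60.0], [459.0, -135.0, 66.0], [459.0, -135.0, 70.0], [459.0, -135.0, 76.0], [459.0, -135.0, 80.0], [459.0, -135.0, 84.0]]
[[ 459. -133.   55.]
 [ 460. -138.   55.]
 [ 461. -143.   56.]
 [ 462. -153.   57.]
 [ 460. -142.   58.]
 [ 462. -149.   58.]
 [ 460. -134.   59.]
 [ 450. -153.   59.]
 [ 459. -136.   60.]
 [ 444. -154.   60.]
 [ 459. -132.   60.]
 [ 459. -128.   60.]]
```

```bash
python3 -m inch '-0.1 0 0 0 0 0 0;-0.1 0 0 0 0 0 0;-0.1 0 0 0 0 0 0;-0.1 0 0 0 0 0 0;-0.1 0 0 0 0 0 0' 20; python3 - <<'E'
from h import *
st()
p,h,w=cloud("wrist");m=(h[...,2]<70)&(w[...,2]>.02)&(w[...,2]<.1)&(np.abs(w[...,1]+.141)<.05)
for s in (1,-1):
    P=w[m&(s*(w[...,1]+.141)>0)];i=np.argsort(P[:,2])[:400:40];print(np.round(P[i]*1000).tolist())
p,h,w=cloud("scene");m=(h[...,2]<70)&(np.abs(w[...,0]-.45)<.05)&(np.abs(w[...,1]+.14)<.06)&(w[...,2]>.025)&(w[...,2]<.09)
P=w[m];i=np.argsort(P[:,2])[:30:3];print(np.round(P[i]*1000).tolist())
E
```

```text
clock: 3.6
tool_pos: [0.45, -0.1408, 0.0418]
eef_rot: [1.0, 0.0, -0.0, 0.0]
contact_force: [-1.1, -0.7, -0.5]
opening: 0.359
finger_force: 0.0
t 3.6 pos [ 450.  -140.8   41.8] q [ 1.e+00  4.e-04 -0.e+00  0.e+00] F [-1.1 -0.7 -0.5] op 31.6 ff 0.0
[[566.0, -112.0, 20.0], [570.0, -116.0, 23.0], [566.0, -111.0, 25.0], [566.0, -116.0, 29.0], [568.0, -116.0, 31.0], [566.0, -115.0, 33.0], [569.0, -116.0, 36.0], [566.0, -114.0, 37.0], [460.0, -141.0, 39.0], [566.0, -115.0, 42.0]]
[[355.0, -143.0, 20.0], [355.0, -143.0, 25.0], [356.0, -143.0, 28.0], [358.0, -144.0, 30.0], [368.0, -151.0, 32.0], [358.0, -143.0, 33.0], [367.0, -150.0, 34.0], [373.0, -177.0, 35.0], [364.0, -147.0, 35.0], [372.0, -161.0, 36.0]]
[[458.0, -157.0, 52.0], [460.0, -118.0, 57.0], [448.0, -118.0, 58.0], [461.0, -164.0, 59.0], [452.0, -123.0, 60.0], [450.0, -172.0, 61.0], [460.0, -162.0, 61.0], [462.0, -115.0, 62.0], [449.0, -171.0, 63.0], [455.0, -122.0, 64.0]]
```

Measured tips are at z ≈ 52 with the TCP reading 42, so they stand about 10 mm behind the TCP, not 11 ahead. I go 20 mm lower and watch the force.

```bash
python3 -m inch '-0.1 0 0 0.005 0 0 0;-0.1 0 0 0.005 0 0 0;-0.1 0 0 0.005 0 0 0;-0.1 0 0 0.004 0 0 0;-0.1 0 0 0 0 0 0;-0.1 0 0 0 0 0 0' 20; python3 -m inch '-1 0 0 0 0 0 0;-1 0 0 0 0 0 0;-1 0 0 0 0 0 0;-1 0 0 0 0 0 0' 20; python3 -c "from h import *;st()"
```

```text
clock: 4.2
tool_pos: [0.4497, -0.1407, 0.0224]
eef_rot: [1.0, 0.0, -0.0, -0.0]
contact_force: [-0.1, -0.6, 0.5]
opening: 0.449
finger_force: 0.0
clock: 4.53
tool_pos: [0.4501, -0.1407, 0.023]
eef_rot: [1.0, 0.0, 0.0, 0.0]
contact_force: [0.8, -1.0, -1.1]
opening: 0.244
finger_force: 19.8
t 4.5 pos [ 450.1 -140.7   23. ] q [1.e+00 5.e-04 2.e-04 0.e+00] F [ 0.8 -1.  -1.1] op 21.5 ff 19.8
```

```bash
python3 -m inch '-1 0 0 -0.02 0 0 0;-1 0 0 -0.04 0 0 0;-1 0 0 -0.04 0 0 0;-1 0 0 -0.04 0 0 0;-1 0 0 -0.04 0 0 0;-1 0 0 -0.017 0 0 0;-1 0 0.03 0 0 0 0;-1 0 0.03 0 0 0 0;-1 0 0.03 0 0 0 0;-1 0 0.03 0 0 0 0;-1 0 0.03 0 0 0 0;-1 0 0.03 0 0 0 0;-1 0 0.015 0 0 0 0;-1 0 0 0 0 0 0;-1 0 0 0 0 0 0' 20;  python3 - <<'E'
from h import *
s=st()
for n in("wrist","scene","side"):
    p,h,w=cloud(n);cv2.imwrite(f"pics/{n}3.png",p[:,:,::-1]);z=w[...,2];M=masks(h,w);print(n)
    for c,a,P in blobs(M["green"]&(z>.147)&(z<.165)&(w[...,1]<-.2),w,30): print("green",c,a,np.round(np.median(P,0)*1000),rect(P))
    for c,a,P in blobs(M["cork"]&(z>.17)&(z<.3)&(w[...,1]<-.2),w,30): print("held",c,a,np.round(np.median(P,0)*1000),np.round(P.min(0)*1000),np.round(P.max(0)*1000),rect(P))
E
```

```text
clock: 5.78
tool_pos: [0.4494, -0.3361, 0.2195]
eef_rot: [1.0, -0.001, -0.0, -0.0]
contact_force: [0.6, 0.0, -0.8]
opening: 0.244
finger_force: 19.8
t 5.8 pos [ 449.4 -336.1  219.5] q [ 1.e+00 -5.e-04 -4.e-04 -3.e-04] F [ 0.6  0.  -0.8] op 21.5 ff 19.8
wrist
green [288.  21.] 774 [ 573. -338.  154.] (array([ 576.1, -338.9]), array([43.7, 18.4]), 89.4)
green [281. 212.] 669 [ 459. -335.  154.] (array([ 453.2, -334.9]), array([44.7, 28.5]), 89.7)
held [281. 267.] 4427 [ 458. -335.  230.] [ 429. -355.  198.] [ 472. -314.  249.] (array([ 454.5, -332.6]), array([33.9, 42.6]), 33.7)
scene
green [156. 277.] 184 [ 449. -339.  153.] (array([ 447.2, -336.5]), array([44.1, 47.3]), 75.8)
green [209. 305.] 176 [ 597. -342.  153.] (array([ 594.3, -341. ]), array([40.2, 46.7]), 39.2)
held [154. 252.] 283 [ 460. -339.  226.] [ 437. -361.  208.] [ 474. -314.  265.] (array([ 457.7, -337.5]), array([45.1, 34.3]), 62.9)
side
held [293. 280.] 53 [ 438. -337.  224.] [ 431. -354.  219.] [ 443. -322.  239.] (array([ 437.1, -337.7]), array([31.2, 11.1]), 73.7)
```

View pics/wrist3.png

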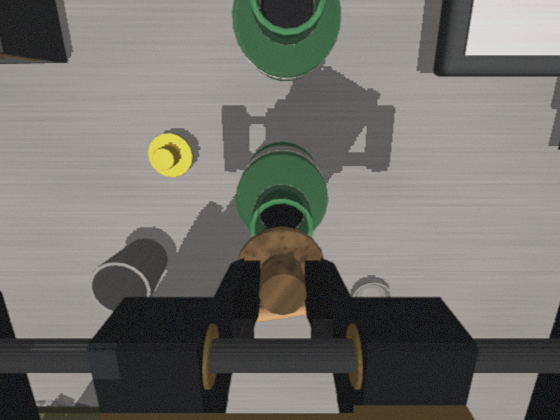

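Wrist view: the held stopper at (281,267) is centred in y over carafe1's mouth (281,212), and the mouth is about 4 mm nearer the robot. I correct that and lower.

```bash
python3 -m inch '-1 -0.004 0 0.012 0 0 0;-1 0 0 0.012 0 0 0;-1 0 0 0.010 0 0 0;-1 0 0 0 0 0 0;-1 0 0 0.004 0 0 0;-1 0 0 0.004 0 0 0;-1 0 0 0.004 0 0 0;-1 0 0 0 0 0 0' 20; python3 -m inch '-1 0 0 0.004 0 0 0;-1 0 0 0.004 0 0 0;-1 0 0 0 0 0 0' 20
```

```text
clock: 6.6
tool_pos: [0.446, -0.3355, 0.1734]
eef_rot: [1.0, 0.0, -0.0, -0.0]
contact_force: [-0.4, 0.3, 0.1]
opening: 0.242
finger_force: 19.8
clock: 6.85
tool_pos: [0.4458, -0.3355, 0.1651]
eef_rot: [1.0, 0.0, -0.0, -0.0]
contact_force: [0.2, 0.4, -1.0]
opening: 0.243
finger_force: 19.8
```

```bash
python3 -m inch '-1 0 0 0.004 0 0 0;-1 0 0 0.003 0 0 0;-1 0 0 0.001 0 0 0;-1 0 0 0 0 0 0;-1 0 0 0 0 0 0' 20;python3 - <<'E'
from h import *
p,h,w=cloud("scene");cv2.imwrite("pics/s4.png",cv2.resize(p[215:345,110:260,::-1],None,fx=5,fy=5,interpolation=2)[:600]);z=w[...,2];M=masks(h,w)
m=M["cork"]&(w[...,1]<-.28)&(z>.12)
for c,a,P in blobs(m,w,10): print(c,a,np.round(P.min(0)*1000),np.round(P.max(0)*1000))
E
```

```text
clock: 7.27
tool_pos: [0.4462, -0.3357, 0.1578]
eef_rot: [1.0, 0.0, -0.0, -0.0]
contact_force: [0.0, 0.5, -0.5]
opening: 0.24
finger_force: 19.8
[164. 239.] 48 [ 460. -322.  238.] [ 478. -295.  268.]
[143. 235.] 12 [ 433. -352.  266.] [ 452. -338.  282.]
[145. 252.] 84 [ 443. -383.  219.] [ 480. -316.  269.]
[130. 245.] 86 [ 418. -400.  248.] [ 458. -354.  277.]
[157. 273.] 246 [ 433. -362.  157.] [ 471. -315.  208.]
```

View pics/s4.png

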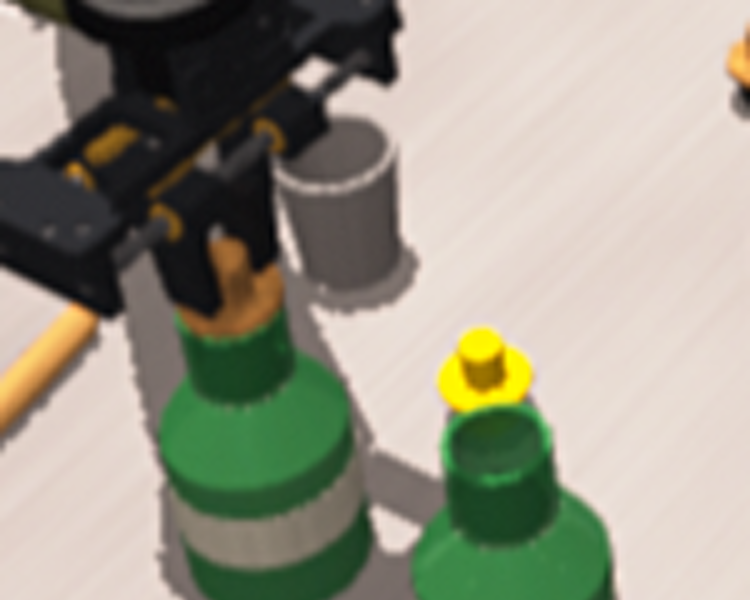

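The stopper is in the neck with the flange at the rim (crop (230,310)). I press the last millimetres, release, and move to the other stopper.

```bash
python3 -m inch '-1 0 0 0.002 0 0 0;-1 0 0 0.001 0 0 0;-1 0 0 0 0 0 0' 20; python3 -m inch '-0.1 0 0 0 0 0 0;-0.1 0 0 0 0 0 0;-0.1 0 0 0 0 0 0;-0.1 0 0 0 0 0 0;-0.1 0 0 -0.03 0 0 0;-0.1 0 0 -0.03 0 0 0;-0.1 0 -0.04 0 0 0 0;-0.1 0.003 -0.04 0 0 0 0;-0.1 0.002 -0.04 0 0 0 0;-0.1 0.002 -0.04 0 0 0 0;-0.1 0.002 -0.04 0 0 0 0;-0.1 0.002 -0.04 0 0 0 0;-0.1 0.002 -0.04 0 0 0 0;-0.1 0 -0.04 0 0 0 0;-0.1 0 -0.04 0 0 0 0;-0.1 0 -0.025 0 0 0 0;-0.1 0 0 0 0 0 0;-0.1 0 0 0 0 0 0'
python3 - <<'E'
from h import *
st()
p,h,w=cloud("wrist");z=w[...,2];M=masks(h,w)
for c,a,P in blobs(M["cork"]&(z>.02)&(z<.07)&(w[...,0]<.54)&(np.abs(w[...,1])<.2),w,30): print("cork",c,a,rect(P))
for c,a,P in blobs(M["cork"]&(z>.043)&(z<.06)&(w[...,0]<.54),w,30): print("top",c,a,np.round(np.median(P,0)*1000),rect(P))
p,h,w=cloud("scene");z=w[...,2];M=masks(h,w);m=M["cork"]&(w[...,1]<-.28)&(z>.1)
for c,a,P in blobs(m,w,10): print("placed",c,a,np.round(P.min(0)*1000),np.round(P.max(0)*1000))
for c,a,P in blobs(M["cork"]&(z>.02)&(z<.07)&(w[...,0]<.54)&(np.abs(w[...,1])<.2),w,30): print("cork",c,a,rect(P))
for c,a,P in blobs(M["green"]&(z>.147)&(z<.165)&(w[...,1]<-.2),w,30): print("green",c,a,np.round(np.median(P,0)*1000),rect(P))
E
```

```text
clock: 7.57
tool_pos: [0.4466, -0.3357, 0.1555]
eef_rot: [1.0, 0.001, 0.0, 0.0]
contact_force: [-0.2, 0.5, 5.2]
opening: 0.239
finger_force: 19.9
clock: 9.07
tool_pos: [0.4588, 0.0508, 0.2148]
eef_rot: [1.0, 0.002, 0.0, -0.0]
contact_force: [0.5, -2.4, -0.1]
opening: 0.451
finger_force: 0.0
t 9.1 pos [458.8  50.8 214.8] q [ 1.0e+00  2.4e-03  0.0e+00 -1.0e-04] F [ 0.5 -2.4 -0.1] op 39.7 ff 0.0
cork [279. 180.] 1379 (array([459.4,  54.3]), array([42.9, 44.4]), 88.9)
top [ 16. 163.] 114 [480. 304.  54.] (array([480.3, 304. ]), array([ 2.6, 61.9]), 88.0)
top [279. 185.] 377 [460.  55.  48.] (array([459.5,  54.1]), array([21. , 20.5]), 43.8)
placed [156. 274.] 307 [ 424. -359.  155.] [ 471. -312.  186.]
cork [263. 226.] 164 (array([462.7,  52.7]), array([41.1, 44.2]), 5.3)
green [156. 283.] 42 [ 462. -351.  150.] (array([ 459.8, -348.1]), array([39.8, 14.3]), 44.1)
green [209. 305.] 171 [ 595. -343.  153.] (array([ 593.8, -340.4]), array([40.1, 46.4]), 38.9)
```

```bash
python3 -m inch '-0.1 0 -0.003 0.03 0 0 0;-0.1 0 0 0.03 0 0 0;-0.1 0 0 0.03 0 0 0;-0.1 0 0 0.03 0 0 0;-0.1 0 0 0.03 0 0 0;-0.1 0 0 0.03 0 0 0;-0.1 0 0 0.006 0 0 0;-0.1 0 0 0.005 0 0 0;-0.1 0 0 0 0 0 0;-1 0 0 0 0 0 0;-1 0 0 0 0 0 0;-1 0 0 0 0 0 0;-1 0 0 0 0 0 0;-1 0 0 0 0 0 0' 20; python3 -c "from h import *;st()"
```

```text
clock: 10.33
tool_pos: [0.4598, 0.0525, 0.0249]
eef_rot: [1.0, 0.0, 0.001, -0.0]
contact_force: [0.5, 0.5, 6.8]
opening: 0.242
finger_force: 20.0
t 10.3 pos [459.8  52.5  24.9] q [ 1.0e+00  5.0e-04  1.2e-03 -2.0e-04] F [0.5 0.5 6.8] op 21.3 ff 20.0
```

```bash
python3 -m inch '-1 0 0 -0.02 0 0 0;-1 0 0 -0.04 0 0 0;-1 0 0 -0.04 0 0 0;-1 0 0 -0.04 0 0 0;-1 0 0 -0.04 0 0 0;-1 0 0 -0.017 0 0 0;-1 0.0118 0.0357 0 0 0 0;-1 0.0118 0.0357 0 0 0 0;-1 0.0118 0.0357 0 0 0 0;-1 0.0118 0.0357 0 0 0 0;-1 0.0118 0.0357 0 0 0 0;-1 0.0118 0.0357 0 0 0 0;-1 0.0118 0.0357 0 0 0 0;-1 0.0118 0.0357 0 0 0 0;-1 0.0118 0.0357 0 0 0 0;-1 0.0118 0.0357 0 0 0 0;-1 0.0118 0.0357 0 0 0 0;-1 0 0 0 0 0 0;-1 0 0 0 0 0 0;-1 0 0 0 0 0 0' 20;  python3 - <<'E'
from h import *
s=st()
for n in("wrist","scene"):
    p,h,w=cloud(n);cv2.imwrite(f"pics/{n}5.png",p[:,:,::-1]);z=w[...,2];M=masks(h,w);print(n)
    for c,a,P in blobs(M["green"]&(z>.147)&(z<.165)&(w[...,1]<-.2),w,30): print("green",c,a,np.round(np.median(P,0)*1000),np.round(P.min(0)*1000),np.round(P.max(0)*1000))
    for c,a,P in blobs(M["cork"]&(z>.17)&(z<.3)&(w[...,1]<-.2),w,30): print("held",c,a,np.round(np.median(P,0)*1000),np.round(P.min(0)*1000),np.round(P.max(0)*1000),rect(P))
E
```

```text
clock: 12.0
tool_pos: [0.5884, -0.3393, 0.2204]
eef_rot: [1.0, 0.001, -0.001, -0.001]
contact_force: [-0.0, 0.4, -0.2]
opening: 0.239
finger_force: 19.9
t 12.0 pos [ 588.4 -339.3  220.4] q [ 1.e+00  5.e-04 -5.e-04 -8.e-04] F [-0.   0.4 -0.2] op 21.1 ff 19.9
wrist
green [282. 205.] 769 [ 603. -338.  154.] [ 579. -361.  147.] [ 613. -317.  156.]
held [281. 265.] 4340 [ 597. -338.  228.] [ 568. -359.  198.] [ 611. -317.  250.] (array([ 589.2, -340.2]), array([45.3, 39.6]), 22.9)
held [277. 400.] 653 [ 452. -335.  181.] [ 442. -346.  170.] [ 458. -324.  183.] (array([ 449.7, -334.7]), array([16.3, 21.3]), 5.4)
scene
green [157. 283.] 39 [ 463. -352.  150.] [ 441. -359.  147.] [ 471. -325.  154.]
green [209. 305.] 185 [ 594. -344.  153.] [ 570. -364.  147.] [ 615. -318.  159.]
held [154. 269.] 73 [ 450. -342.  182.] [ 434. -424.  170.] [ 572. -331.  298.] (array([ 504., -375.]), array([ 17.4, 165.3]), 56.5)
held [206. 278.] 310 [ 599. -343.  225.] [ 575. -363.  202.] [ 613. -317.  267.] (array([ 595.3, -340.4]), array([46.6, 34.2]), 76.8)
```

View pics/wrist5.png

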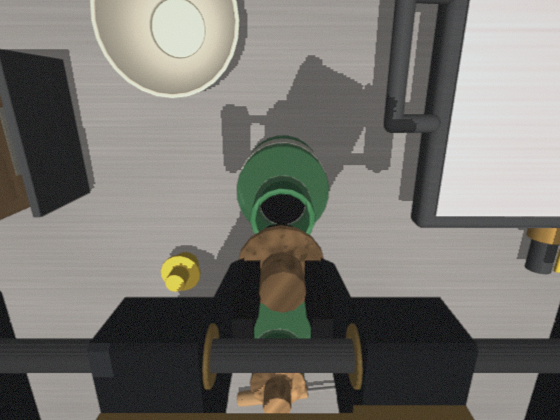

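Wrist view: mouth (282,205) is in line with the held stopper (281,265), about +2 mm in x. I lower it.

```bash
python3 -m inch '-1 0.002 0 0.012 0 0 0;-1 0 0 0.012 0 0 0;-1 0 0 0.010 0 0 0;-1 0 0 0 0 0 0;-1 0 0 0.004 0 0 0;-1 0 0 0.004 0 0 0;-1 0 0 0.004 0 0 0;-1 0 0 0.004 0 0 0;-1 0 0 0 0 0 0;-1 0 0 0 0 0 0' 20; python3 -m inch '-1 0 0 0.004 0 0 0;-1 0 0 0.004 0 0 0;-1 0 0 0.003 0 0 0;-1 0 0 0 0 0 0;-1 0 0 0 0 0 0' 20
```

```text
clock: 12.93
tool_pos: [0.5909, -0.3403, 0.1707]
eef_rot: [1.0, 0.0, -0.0, -0.0]
contact_force: [-0.5, -0.5, -1.8]
opening: 0.243
finger_force: 19.9
clock: 13.35
tool_pos: [0.5908, -0.3402, 0.1595]
eef_rot: [1.0, 0.0, -0.0, -0.0]
contact_force: [0.1, -0.3, 0.1]
opening: 0.239
finger_force: 19.9
```

```bash
python3 -m inch '-1 0 0 0.003 0 0 0;-1 0 0 0.001 0 0 0;-1 0 0 0 0 0 0' 20; python3 -m inch '-0.1 0 0 0 0 0 0;-0.1 0 0 0 0 0 0;-0.1 0 0 0 0 0 0;-0.1 0 0 0 0 0 0;-0.1 0 0 -0.03 0 0 0;-0.1 0 0 -0.03 0 0 0;-0.1 -0.004 -0.035 -0.01 0 0 0;-0.1 -0.004 -0.035 -0.01 0 0 0;-0.1 -0.004 -0.035 -0.01 0 0 0;-0.1 -0.004 -0.035 -0.01 0 0 0;-0.1 -0.004 -0.035 -0.01 0 0 0;-0.1 -0.004 -0.035 -0.01 0 0 0;-0.1 -0.004 -0.035 -0.01 0 0 0;-0.1 -0.004 -0.035 -0.01 0 0 0;-0.1 0 -0.02 0 0 0 0;-0.1 0 0 0 0 0 0;-0.1 0 0 0 0 0 0;-0.1 0 0 0 0 0 0'
python3 - <<'E'
from h import *
st()
p,d=snapshot("wrist");p,h,w=cloud("wrist",p,d);cv2.imwrite("pics/w6.png",p[:,:,::-1]);z=w[...,2];M=masks(h,w);np.save("pics/w6.npy",w)
m=(z>.09)&(z<.108)&M["tan"]&(w[...,0]>.5)&(np.abs(w[...,1])<.15)
m=cv2.erode(m.astype(np.uint8),np.ones((3,3)))
for c,a,P in blobs(m,w,100): print("board",c,a,rect(P))
P=w[(h[...,2]<80)&(z>.079)&(z<.091)&(w[...,0]>.5)&(np.abs(w[...,1])<.2)&(w[...,0]<.75)];print("rack",rect(P),P.min(0),P.max(0))
p,h,w=cloud("scene");z=w[...,2];M=masks(h,w);m=M["cork"]&(w[...,1]<-.28)&(z>.1)
for c,a,P in blobs(m,w,10): print("placed",c,a,np.round(P.min(0)*1000),np.round(P.max(0)*1000))
E
```

```text
clock: 13.6
tool_pos: [0.5918, -0.3404, 0.1576]
eef_rot: [1.0, 0.001, 0.001, 0.0]
contact_force: [-1.7, 0.6, 7.4]
opening: 0.237
finger_force: 20.0
clock: 15.1
tool_pos: [0.5586, -0.0418, 0.2956]
eef_rot: [1.0, -0.0, -0.0, 0.001]
contact_force: [0.0, 0.0, 0.3]
opening: 0.451
finger_force: 0.0
t 15.1 pos [558.6 -41.8 295.6] q [ 1.e+00 -3.e-04 -2.e-04  7.e-04] F [0.  0.  0.3] op 39.7 ff 0.0
board [229. 101.] 1548 (array([632.8,  10.5]), array([127.6,  17.3]), 0.9)
board [262. 101.] 1363 (array([633.8, -21.9]), array([127.4,  16.3]), 0.8)
board [292.  98.] 1483 (array([633.6, -52.1]), array([127.5,  16.1]), 0.9)
board [324. 102.] 1505 (array([632.5, -84.1]), array([127.6,  17. ]), 0.6)
rack (array([635.8, -37.2]), array([140.2, 157.5]), 0.8) [ 0.56465546 -0.11681055  0.07901158] [0.70661859 0.04241078 0.09062827]
placed [156. 274.] 306 [ 427. -359.  155.] [ 471. -313.  186.]
placed [209. 302.] 356 [ 570. -363.  153.] [ 616. -318.  186.]
```

View pics/w6.png

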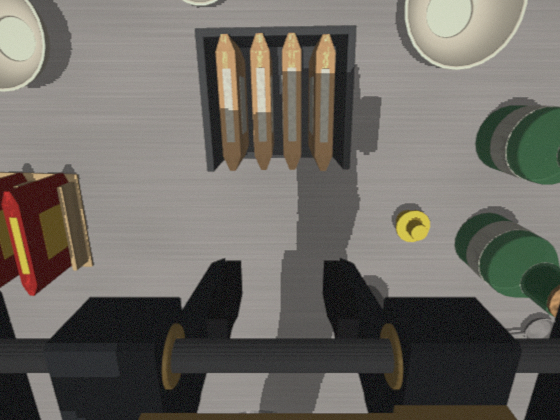

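Both stoppers are home, with flanges at 155 and grip tops at 186. Wrist view shows the rack at (275,98) with board tops at u=229, 262, 292 and 324, gaps of 12–15 mm each. Now over the stand.

```bash
python3 -m inch '-0.1 -0.0115 -0.035 0 0 0 0;-0.1 -0.0115 -0.035 0 0 0 0;-0.1 -0.0115 -0.035 0 0 0 0;-0.1 -0.0115 -0.035 0 0 0 0;-0.1 -0.0115 -0.035 0 0 0 0;-0.1 -0.0115 -0.035 0 0 0 0;-0.1 -0.0115 -0.035 0 0 0 0;-0.1 -0.0115 -0.035 0 0 0 0;-0.1 -0.0115 -0.035 0 0 0 0;-0.1 -0.0115 -0.035 0 0 0 0;-0.1 0 0 0 0 0 0;-0.1 0 0 0 0 0 0;-0.1 0 0 0 0 0 0;-0.1 0 0 0 0 0 0'
cat > menus.py <<'E'
from h import *
st()
p,d=snapshot("wrist");p,h,w=cloud("wrist",p,d);cv2.imwrite("pics/wm.png",p[:,:,::-1]);z=w[...,2];H,S=h[...,0].astype(int),h[...,1]
m=(z>.09)&(z<.11)&(S>120)&((H<35)|(H>170))&(w[...,1]>.15)&(w[...,1]<.45)&(w[...,0]<.6)
m=cv2.morphologyEx(m.astype(np.uint8),cv2.MORPH_OPEN,np.ones((3,3)))
for c,a,P in blobs(m,w,100): print("menu",c,a,np.round(np.median(P,0)*1000),rect(P))
E
python3 menus.py
```

```text
clock: 16.37
tool_pos: [0.4447, 0.3072, 0.2956]
eef_rot: [1.0, -0.002, 0.0, 0.001]
contact_force: [0.1, -0.2, 0.2]
opening: 0.45
finger_force: 0.0
t 16.4 pos [444.7 307.2 295.6] q [ 1.0e+00 -1.5e-03  2.0e-04  8.0e-04] F [ 0.1 -0.2  0.2] op 39.6 ff 0.0
menu [224. 138.] 2171 [488. 368.  99.] (array([481.9, 368.3]), array([ 18.5, 129. ]), 88.5)
menu [276. 140.] 2013 [486. 313.  99.] (array([480.6, 313.5]), array([ 17.9, 129.1]), 88.6)
menu [329. 140.] 2027 [486. 259.  99.] (array([480.2, 258.7]), array([ 17.5, 128.2]), 88.4)
```

```bash
python3 -m inch '-0.1 -0.0015 0.024 0 0 0 0;-0.1 0 0.0235 0 0 0 0;-0.1 0 0 0 0 0 0.026;-0.1 0 0 0.033 0 0 0;-0.1 0 0 0.033 0 0 0;-0.1 0 0 0.033 0 0 0;-0.1 0 0 0.033 0 0 0;-0.1 0 0 0.033 0 0 0;-0.1 0 0 0.033 0 0 0;-0.1 0 0 0.033 0 0 0;-0.1 0 0 0.005 0 0 0;-0.1 0 0 0.005 0 0 0;-0.1 0 0 0 0 0 0;-0.1 0 0 0 0 0 0' 20; python3 -m inch '-1 0 0 0 0 0 0;-1 0 0 0 0 0 0;-1 0 0 0 0 0 0;-1 0 0 0 0 0 0' 45; python3 -c "from h import *;st()"
```

```text
clock: 17.58
tool_pos: [0.4432, 0.2623, 0.0563]
eef_rot: [1.0, -0.013, 0.001, -0.001]
contact_force: [0.7, 0.4, -0.8]
opening: 0.448
finger_force: 0.0
clock: 17.92
tool_pos: [0.4424, 0.2616, 0.0556]
eef_rot: [1.0, -0.013, 0.001, 0.0]
contact_force: [0.1, -1.4, 3.2]
opening: 0.204
finger_force: 44.3
t 17.9 pos [442.4 261.6  55.6] q [ 9.999e-01 -1.280e-02  5.000e-04  1.000e-04] F [ 0.1 -1.4  3.2] op 18.0 ff 44.3
```

```bash
python3 -m inch '-1 0 0 -0.02 0 0 0;-1 0 0 -0.04 0 0 0;-1 0 0 -0.04 0 0 0;-1 0 0 -0.02 0 0 0;-1 0 0 0 0 0 -0.04;-1 0.0008 0.03 0 0 0 0;-1 0.0008 0.03 0 0 0 0;-1 0.0008 0.03 0 0 0 0;-1 0.0008 0.03 0 0 0 0;-1 0.0008 0.03 0 0 0 0;-1 0 0.03 0 0 0 0;-1 0 0.03 0 0 0 0;-1 0 0.03 0 0 0 0;-1 0 0.03 0 0 0 0;-1 0 0 0 0 0 0;-1 0 0 0 0 0 0;-1 0 0 0 0 0 0'
cat > held.py <<'E'
from h import *
s=st();T=s["tool_pos"]
p,d=snapshot("wrist");p,h,w=cloud("wrist",p,d);cv2.imwrite("pics/wh.png",p[:,:,::-1]);z=w[...,2];H,S=h[...,0].astype(int),h[...,1]
d0=w-T
m=(S>120)&((H<35)|(H>170))&(np.abs(d0[...,1])<.015)&(d0[...,0]>-.02)&(d0[...,0]<.125)&(z>T[2]+.02)&(z<T[2]+.06)
P=w[m];
if len(P)>50:
    top=P
    for lo in np.arange(.015,.105,.015):
        Q=P[(P[:,0]-T[0]>lo)&(P[:,0]-T[0]<lo+.015)]
        if len(Q)>5: print("x+%.0f"%(lo*1000),"ymid",np.round((Q[:,1].min()+Q[:,1].max())/2*1000-T[1]*1000,1),"ztop",np.round(np.percentile(Q[:,2],90)*1000-T[2]*1000,1))
    print(rect(P),"xmax",P[:,0].max())
m=(z>.09)&(z<.108)&(H>5)&(H<28)&(S>40)&(w[...,0]>.5)&(w[...,1]<.06)&(w[...,1]>-.13)&(w[...,0]<.72)
m=cv2.erode(m.astype(np.uint8),np.ones((3,3)))
for c,a,P in blobs(m,w,60): print("board",c,a,np.round(np.median(P,0)*1000),rect(P))
P=w[(h[...,2]<80)&(z>.079)&(z<.091)&(w[...,0]>.5)&(w[...,1]<.06)&(w[...,1]>-.13)&(w[...,0]<.72)]
if len(P)>50: print("rack",rect(P))
E
python3 held.py
```

```text
clock: 19.33
tool_pos: [0.45, -0.0074, 0.1749]
eef_rot: [1.0, 0.007, 0.0, -0.0]
contact_force: [0.4, 0.9, -1.1]
opening: 0.202
finger_force: 44.7
t 19.3 pos [450.   -7.4 174.9] q [ 1.0e+00  7.5e-03  1.0e-04 -3.0e-04] F [ 0.4  0.9 -1.1] op 17.8 ff 44.7
x+15 ymid 1.8 ztop 44.5
x+30 ymid 2.2 ztop 44.5
x+45 ymid 2.6 ztop 44.4
x+60 ymid 2.8 ztop 44.3
x+75 ymid 3.0 ztop 44.1
x+90 ymid 3.0 ztop 44.1
(array([496.9,  -3.5]), array([112.2,  28.1]), 6.3) xmax 0.5532665073115174
board [257.  15.] 764 [581.  11.  99.] (array([578. ,  11.9]), array([20.5, 17.1]), 0.6)
board [309.  15.] 768 [581. -20.  99.] (array([578.6, -20.7]), array([20.3, 17. ]), 0.5)
board [359.  16.] 787 [581. -50.  99.] (array([579.1, -50.4]), array([17.4, 20.9]), 88.4)
board [411.  17.] 967 [581. -82.  99.] (array([578.7, -83.1]), array([18.2, 22.2]), 88.7)
rack (array([579.2, -35.9]), array([ 28.7, 156.9]), 1.0)
```

```bash
python3 -m inch '-1 0 0.0005 0.03 0 0 0;-1 0 0 0.03 0 0 0;-1 0 0 0.03 0 0 0;-1 0 0 0.022 0 0 0;-1 0 0 0.005 0 0 0;-1 0 0 0 0 0 0;-1 0.01 0 0 0 0 0;-1 0.01 0 0 0 0 0;-1 0.01 0 0 0 0 0;-1 0.008 0 0 0 0 0;-1 0 0 0 0 0 0' ; python3 -m inch '-1 0.008 0 0 0 0 0;-1 0.008 0 0 0 0 0;-1 0.008 0 0 0 0 0;-1 0 0 0 0 0 0'; python3 -m inch '-1 0.008 0 0 0 0 0;-1 0.008 0 0 0 0 0;-1 0.008 0 0 0 0 0;-1 0 0 0 0 0 0'; python3 held.py
```

```text
clock: 20.3
tool_pos: [0.491, -0.0071, 0.0593]
eef_rot: [1.0, 0.008, 0.003, -0.0]
contact_force: [0.4, -0.5, -1.9]
opening: 0.198
finger_force: 44.7
clock: 20.63
tool_pos: [0.5147, -0.0072, 0.0581]
eef_rot: [1.0, 0.007, 0.002, -0.0]
contact_force: [1.1, -0.6, -1.2]
opening: 0.202
finger_force: 44.7
clock: 20.97
tool_pos: [0.5387, -0.0069, 0.0579]
eef_rot: [1.0, 0.007, 0.002, -0.0]
contact_force: [0.6, 0.5, -1.3]
opening: 0.203
finger_force: 44.7
t 21.0 pos [538.7  -6.9  57.9] q [ 1.0e+00  7.3e-03  1.7e-03 -2.0e-04] F [ 0.6  0.5 -1.3] op 17.9 ff 44.7
x+15 ymid 1.2 ztop 44.5
x+30 ymid 1.8 ztop 44.5
x+45 ymid 1.9 ztop 44.4
x+60 ymid 2.1 ztop 44.4
x+75 ymid 1.6 ztop 44.2
x+90 ymid 2.9 ztop 44.2
(array([584.2,  -4.7]), array([112.9,  26.5]), 3.8) xmax 0.6407133614024584
board [228. 129.] 7438 [607.  12.  99.] (array([607.6,  13. ]), array([81.8, 18.2]), 0.6)
board [340. 129.] 7981 [608. -26.  99.] (array([608.5, -25. ]), array([82.4, 18. ]), 3.4)
board [416. 127.] 9108 [610. -48.  99.] (array([609. , -51.5]), array([82.6, 19. ]), 1.1)
board [506. 131.] 9863 [610. -78.  99.] (array([608.8, -83.8]), array([84.9, 19.9]), 1.0)
board [281. 226.] 3697 [578.  -5. 102.] (array([573.2,  -5.3]), array([66.4,  8. ]), 0.9)
rack (array([590.9, -36.7]), array([123.1, 157.1]), 0.4)
```

```bash
python3 -m inch '-1 0.007 0 0 0 0 0;-1 0.007 0 0.001 0 0 0;-1 0 0 0.001 0 0 0;-1 0 0 0 0 0 0;-0.4 0 0 0 0 0 0;-0.4 0 0 0 0 0 0;-0.4 0 0 0 0 0 0;-0.4 -0.015 0 0 0 0 0;-0.4 -0.015 0 0 0 0 0;-0.4 -0.015 0 0 0 0 0;-0.4 -0.01 0 0.01 0 0 0;-1 0 0 0 0 0 0;-1 0 0 0 0 0 0;-1 0 0 0 0 0 0;-1 0.006 0 0 0 0 0;-1 0 0 0 0 0 0'; python3 held.py
```

```text
clock: 22.35
tool_pos: [0.5037, -0.0075, 0.0462]
eef_rot: [1.0, 0.007, 0.002, -0.0]
contact_force: [0.5, -0.7, -0.3]
opening: 0.003
finger_force: 0.0
t 22.4 pos [503.7  -7.5  46.2] q [ 1.0e+00  7.3e-03  1.9e-03 -2.0e-04] F [ 0.5 -0.7 -0.3] op 0.3 ff 0.0
x+15 ymid 0.0 ztop 53.6
x+30 ymid 0.3 ztop 53.7
x+45 ymid 0.4 ztop 53.9
x+60 ymid 1.9 ztop 54.0
x+75 ymid 0.1 ztop 53.9
x+90 ymid 0.1 ztop 54.0
(array([560. ,  -6.1]), array([ 22.7, 102.8]), 88.1) xmax 0.611093228294604
board [223.  81.] 6694 [590.  11.  99.] (array([589.2,  11.6]), array([43.1, 18.1]), 0.5)
board [354.  80.] 6942 [591. -26.  99.] (array([590.3, -26.9]), array([44.6, 18.1]), 3.6)
board [437.  81.] 7883 [590. -49.  99.] (array([590.6, -51.6]), array([44.8, 19.1]), 0.9)
board [532.  87.] 6994 [589. -78.  99.] (array([589.8, -79.4]), array([48.1, 13.5]), 14.5)
board [285. 177.] 1379 [562.  -7. 100.] (array([562.4,  -7. ]), array([18.5,  7.7]), 0.3)
rack (array([582.8, -21.3]), array([120.4, 127.4]), 33.0)
```

```bash
python3 -m inch '-1 0.008 0 0 0 0 0;-1 0.008 0 0 0 0 0;-1 0.008 0 0 0 0 0;-1 0.008 0 0 0 0 0;-1 0.008 0 0 0 0 0;-1 0.006 0 0 0 0 0;-1 0 0 0 0 0 0'; python3 -m inch '-1 0.005 0 0 0 0 0;-1 0.003 0 0 0 0 0;-1 0 0 0 0 0 0'; python3 held.py
```

```text
clock: 22.98
tool_pos: [0.5492, -0.0068, 0.0459]
eef_rot: [1.0, 0.007, 0.001, -0.0]
contact_force: [0.4, 0.2, -0.3]
opening: 0.003
finger_force: 0.0
clock: 23.23
tool_pos: [0.5557, -0.0068, 0.0458]
eef_rot: [1.0, 0.007, 0.0, -0.0]
contact_force: [0.1, -0.3, -0.5]
opening: 0.002
finger_force: 0.0
t 23.2 pos [555.7  -6.8  45.8] q [ 1.0e+00  7.4e-03  5.0e-04 -0.0e+00] F [ 0.1 -0.3 -0.5] op 0.1 ff 0.0
x+15 ymid -1.1 ztop 54.2
x+30 ymid -0.9 ztop 54.4
x+45 ymid -0.5 ztop 54.5
x+60 ymid 0.2 ztop 54.5
x+75 ymid 0.6 ztop 54.5
x+90 ymid 1.1 ztop 54.6
(array([613.9,  -6.5]), array([101.1,  23.7]), 0.6) xmax 0.6644777020636445
board [225. 156.] 9674 [620.  11.  99.] (array([617.6,  12.3]), array([91.4, 17.9]), 1.1)
board [347. 154.] 10290 [622. -26.  99.] (array([618.4, -25.8]), array([91.7, 18.2]), 2.9)
board [427. 154.] 12214 [622. -47.  99.] (array([617., -51.]), array([96.9, 19.1]), 0.7)
board [517. 167.] 12456 [615. -77.  99.] (array([616.9, -83.3]), array([98.4, 19.9]), 2.1)
board [284. 193.] 2208 [610.  -6. 100.] (array([609.5,  -5.9]), array([31.5,  8.1]), 0.8)
rack (array([615.9, -36.3]), array([104.3, 157.2]), 0.6)
```

```bash
python3 -m inch '-1 0.003 0 0 0 0 0;-1 0 0 0 0 0 0'; python3 -m inch '-1 0.002 0 0 0 0 0;-1 0.001 0 0 0 0 0;-1 0 0 0 0 0 0'; python3 -m inch '-1 0.002 0 0 0 0 0;-1 0 0 0 0 0 0'
```

```text
clock: 23.45
tool_pos: [0.558, -0.0068, 0.0458]
eef_rot: [1.0, 0.007, -0.0, 0.0]
contact_force: [-0.1, 0.3, -0.4]
opening: 0.006
finger_force: 0.0
clock: 23.7
tool_pos: [0.5579, -0.0069, 0.0455]
eef_rot: [1.0, 0.008, -0.003, 0.0]
contact_force: [-5.5, -0.4, 4.6]
opening: 0.004
finger_force: 2.9
clock: 23.87
tool_pos: [0.5578, -0.0069, 0.0453]
eef_rot: [1.0, 0.008, -0.005, 0.001]
contact_force: [-8.9, 0.5, 5.6]
opening: 0.009
finger_force: 4.6
```

```bash
python3 -m inch '-0.1 -0.015 0 0 0 0 0;-0.1 -0.02 0 0 0 0 0;-0.1 0 0 -0.04 0 0 0;-0.1 0 0 -0.04 0 0 0;-0.1 0 0 -0.04 0 0 0;-0.1 0 0 -0.04 0 0 0;-0.1 0.01 0 -0.04 0 0 0;-0.1 0.01 0.015 -0.04 0 0 0;-0.1 0.01 0.015 0 0 0 0;-0.1 0 0 0 0 0 0;-0.1 0 0 0 0 0 0'
cat > row.py <<'E'
from h import *
st()
p,d=snapshot("wrist");p,h,w=cloud("wrist",p,d);cv2.imwrite("pics/row_%d.png"%(get_state()["clock"]),p[:,:,::-1]);z=w[...,2];H=h[...,0].astype(int);S=h[...,1]
base=(z>.09)&(z<.11)&(w[...,0]>.5)&(w[...,0]<.72)&(w[...,1]>-.13)&(w[...,1]<.06)
m=cv2.morphologyEx((base&(h[...,2]>60)&(S>30)&((H<35)|(H>170))).astype(np.uint8),cv2.MORPH_OPEN,np.ones((3,3)))
m=cv2.erode(m,np.ones((1,3)))
for c,a,P in blobs(m,w,100): print("board",c,a,rect(P),"x",np.round(P[:,0].min()*1000),np.round(P[:,0].max()*1000))
P=w[(h[...,2]<80)&(z>.079)&(z<.091)&(w[...,0]>.5)&(w[...,1]<.06)&(w[...,1]>-.13)&(w[...,0]<.72)];print("rack",rect(P))
E
python3 row.py
```

```text
clock: 24.78
tool_pos: [0.5579, -0.0368, 0.2838]
eef_rot: [1.0, 0.006, 0.0, 0.0]
contact_force: [0.7, -0.3, -1.2]
opening: 0.447
finger_force: 0.0
t 24.8 pos [557.9 -36.8 283.8] q [1.0e+00 6.4e-03 2.0e-04 1.0e-04] F [ 0.7 -0.3 -1.2] op 39.3 ff 0.0
board [252.  99.] 5438 (array([631.4,  -5.8]), array([130.5,  55.3]), 1.3) x 566.0 697.0
board [299.  98.] 1483 (array([632.5, -50.4]), array([129.8,  15.9]), 1.3) x 568.0 697.0
board [332. 100.] 1598 (array([631.8, -82.2]), array([128.7,  17.3]), 1.1) x 567.0 696.0
rack (array([634.3, -35.1]), array([140.5, 157.9]), 0.9)
```

```bash
python3 -m inch '-0.1 0 0 0 0 0 0.04;-0.1 -0.0124 -0.0348 0 0 0 0;-0.1 -0.0124 -0.0348 0 0 0 0;-0.1 -0.0124 -0.0348 0 0 0 0;-0.1 -0.0124 -0.0348 0 0 0 0;-0.1 -0.0124 -0.0348 0 0 0 0;-0.1 -0.0124 -0.0348 0 0 0 0;-0.1 -0.0124 -0.0348 0 0 0 0;-0.1 -0.0124 -0.0348 0 0 0 0;-0.1 -0.0124 -0.0348 0 0 0 0;-0.1 -0.0124 -0.0348 0 0 0 0;-0.1 0 0 0 0 0 0;-0.1 0 0 0 0 0 0;-0.1 0 0 0 0 0 0'; python3 menus.py
```

```text
clock: 26.0
tool_pos: [0.4415, 0.3145, 0.2826]
eef_rot: [1.0, -0.012, -0.001, 0.001]
contact_force: [0.3, -1.1, 0.1]
opening: 0.451
finger_force: 0.0
t 26.0 pos [441.5 314.5 282.6] q [ 0.9999 -0.0119 -0.0011  0.0012] F [ 0.3 -1.1  0.1] op 39.7 ff 0.0
menu [228. 137.] 2319 [489. 367. 100.] (array([483.4, 367.3]), array([ 18.5, 128.4]), 88.7)
menu [282. 138.] 2133 [487. 313. 100.] (array([481.2, 312.4]), array([ 17. , 129.9]), 88.1)
```

```bash
python3 -m inch '-0.1 0.0015 0 0.032 0 0 0;-0.1 0 0 0.032 0 0 0;-0.1 0 0 0.032 0 0 0;-0.1 0 0 0.032 0 0 0;-0.1 0 0 0.032 0 0 0;-0.1 0 0 0.032 0 0 0;-0.1 0 0 0.03 0 0 0;-0.1 0 0 0.005 0 0 0;-0.1 0 0 0 0 0 0;-0.1 0 0 0 0 0 0;-1 0 0 0 0 0 0;-1 0 0 0 0 0 0;-1 0 0 0 0 0 0;-1 0 0 0 0 0 0;-1 0 0 0 0 0 0' 45; python3 -c "from h import *;st()"
```

```text
clock: 27.3
tool_pos: [0.4448, 0.3154, 0.058]
eef_rot: [1.0, -0.013, 0.001, -0.001]
contact_force: [-0.5, 0.1, 7.6]
opening: 0.2
finger_force: 44.8
t 27.3 pos [444.8 315.4  58. ] q [ 9.999e-01 -1.260e-02  8.000e-04 -6.000e-04] F [-0.5  0.1  7.6] op 17.6 ff 44.8
```

```bash
python3 -m inch '-1 0 0 -0.02 0 0 0;-1 0 0 -0.04 0 0 0;-1 0 0 -0.04 0 0 0;-1 0 0 -0.02 0 0 0;-1 0 0 0 0 0 -0.042;-1 0 0.0351 0 0 0 0;-1 0 0.0351 0 0 0 0;-1 0 0.0351 0 0 0 0;-1 0 0.0351 0 0 0 0;-1 0 0.0351 0 0 0 0;-1 0 0.0351 0 0 0 0;-1 0 0.0351 0 0 0 0;-1 0 0.0351 0 0 0 0;-1 0 0.0351 0 0 0 0;-1 0 0.0351 0 0 0 0;-1 0 0.0351 0 0 0 0;-1 0 0 0 0 0 0;-1 0 0 0 0 0 0;-1 0 0 0 0 0 0';python3 held.py
```

```text
clock: 28.88
tool_pos: [0.4507, -0.0705, 0.1769]
eef_rot: [1.0, 0.008, 0.0, -0.0]
contact_force: [0.5, 0.4, -2.2]
opening: 0.197
finger_force: 44.8
t 28.9 pos [450.7 -70.5 176.9] q [ 1.0e+00  8.5e-03  1.0e-04 -3.0e-04] F [ 0.5  0.4 -2.2] op 17.3 ff 44.8
x+15 ymid 2.0 ztop 42.3
x+30 ymid 2.5 ztop 42.3
x+45 ymid 2.8 ztop 42.2
x+60 ymid 3.0 ztop 42.1
x+75 ymid 3.2 ztop 41.9
x+90 ymid 3.3 ztop 41.9
(array([495.5, -69.9]), array([ 25.1, 112.2]), 88.5) xmax 0.5516776871405195
board [154.  16.] 791 [580.  11.  99.] (array([578.1,  12.4]), array([20.2, 17.1]), 0.7)
board [219.  15.] 709 [581. -28.  99.] (array([578.7, -27.1]), array([20.3, 17.4]), 0.7)
board [258.  16.] 708 [581. -52.  99.] (array([579.1, -51. ]), array([20.7, 16.6]), 1.2)
board [309.  17.] 820 [582. -83.  99.] (array([578.8, -83.4]), array([22.4, 16.6]), 1.8)
rack (array([579. , -35.6]), array([ 28.6, 156.9]), 1.0)
```

```bash
python3 -m inch '-1 0 0.0005 0.03 0 0 0;-1 0 0 0.03 0 0 0;-1 0 0 0.03 0 0 0;-1 0 0 0.022 0 0 0;-1 0 0 0.005 0 0 0;-1 0 0 0 0 0 0;-1 0.01 0 0 0 0 0;-1 0.01 0 0 0 0 0;-1 0.01 0 0 0 0 0;-1 0.01 0 0 0 0 0;-1 0 0 0 0 0 0' ; python3 -m inch '-1 0.008 0 0 0 0 0;-1 0.008 0 0 0 0 0;-1 0.008 0 0 0 0 0;-1 0 0 0 0 0 0'; python3 -m inch '-1 0.008 0 0 0 0 0;-1 0.008 0 0 0 0 0;-1 0.008 0 0 0 0 0;-1 0 0 0 0 0 0'; python3 -m inch '-1 0.008 0 0 0 0 0;-1 0.007 0 0 0 0 0;-1 0 0 0 0 0 0;-1 0 0 0 0 0 0';python3 held.py
```

```text
clock: 29.85
tool_pos: [0.4945, -0.0699, 0.0617]
eef_rot: [1.0, 0.009, 0.003, -0.0]
contact_force: [0.6, -0.7, -1.0]
opening: 0.2
finger_force: 44.8
clock: 30.18
tool_pos: [0.5174, -0.0701, 0.0602]
eef_rot: [1.0, 0.009, 0.002, -0.0]
contact_force: [-0.1, -0.5, -1.9]
opening: 0.196
finger_force: 44.8
clock: 30.52
tool_pos: [0.5414, -0.0699, 0.0599]
eef_rot: [1.0, 0.008, 0.002, -0.0]
contact_force: [0.9, 0.1, -1.8]
opening: 0.196
finger_force: 44.8
clock: 30.85
tool_pos: [0.5543, -0.0699, 0.0598]
eef_rot: [1.0, 0.008, 0.0, 0.0]
contact_force: [-0.7, 1.0, -1.6]
opening: 0.201
finger_force: 44.8
t 30.9 pos [554.3 -69.9  59.8] q [1.0e+00 8.3e-03 4.0e-04 0.0e+00] F [-0.7  1.  -1.6] op 17.7 ff 44.8
x+15 ymid 1.1 ztop 42.2
x+30 ymid 1.8 ztop 42.1
x+45 ymid 1.9 ztop 42.1
x+60 ymid 1.4 ztop 42.0
x+75 ymid 1.6 ztop 41.8
x+90 ymid 3.3 ztop 41.8
(array([601.2, -68.4]), array([117.4,  20.9]), 0.4) xmax 0.6598774262644246
board [ 52. 155.] 7524 [614.   9.  99.] (array([615.5,  12.2]), array([96.4, 19.5]), 0.8)
board [162. 139.] 9602 [623. -30.  99.] (array([616.7, -25. ]), array([97.2, 21.9]), 1.9)
board [230. 144.] 8058 [620. -52.  99.] (array([616.6, -49.9]), array([98.2, 18.1]), 0.2)
board [339. 145.] 8319 [620. -90.  99.] (array([617.1, -88.2]), array([97.7, 18.2]), 4.0)
board [281. 224.] 3755 [594. -68. 101.] (array([588.8, -68.3]), array([69.2,  8. ]), 0.9)
rack (array([614.6, -37.3]), array([107.2, 155.7]), 1.4)
```

```bash
python3 -m inch '-1 0 0 0.001 0 0 0;-1 0 0 0 0 0 0;-0.4 0 0 0 0 0 0;-0.4 0 0 0 0 0 0;-0.4 0 0 0 0 0 0;-0.4 -0.015 0 0 0 0 0;-0.4 -0.015 0 0 0 0 0;-0.4 -0.015 0 0 0 0 0;-0.4 -0.01 0 0.013 0 0 0;-1 0 0 0 0 0 0;-1 0 0 0 0 0 0;-1 0 0 0 0 0 0;-1 0.006 0 0 0 0 0;-1 0 0 0 0 0 0'; python3 -m inch '-1 0.008 0 0 0 0 0;-1 0.008 0 0 0 0 0;-1 0.008 0 0 0 0 0;-1 0.008 0 0 0 0 0;-1 0.008 0 0 0 0 0;-1 0.006 0 0 0 0 0;-1 0.003 0 0 0 0 0;-1 0 0 0 0 0 0'; python3 -m inch '-1 0.003 0 0 0 0 0;-1 0.002 0 0 0 0 0;-1 0 0 0 0 0 0'
```

```text
clock: 32.07
tool_pos: [0.5075, -0.0705, 0.0463]
eef_rot: [1.0, 0.008, 0.002, -0.0]
contact_force: [-0.0, 0.6, -0.1]
opening: 0.005
finger_force: 0.0
clock: 32.73
tool_pos: [0.5549, -0.0698, 0.0458]
eef_rot: [1.0, 0.008, 0.001, -0.0]
contact_force: [0.8, 0.0, -0.3]
opening: 0.004
finger_force: 0.0
clock: 32.98
tool_pos: [0.559, -0.0698, 0.0458]
eef_rot: [1.0, 0.008, 0.0, 0.0]
contact_force: [-0.4, 0.5, 0.3]
opening: 0.005
finger_force: 0.0
```

```bash
python3 -m inch '-1 0.002 0 0 0 0 0;-1 0.001 0 0 0 0 0;-1 0 0 0 0 0 0';python3 -m inch '-1 0.002 0 0 0 0 0;-1 0 0 0 0 0 0;-1 0 0 0 0 0 0'; python3 -m inch '-0.1 -0.015 0 0 0 0 0;-0.1 -0.02 0 0 0 0 0;-0.1 0 0 -0.04 0 0 0;-0.1 0 0 -0.04 0 0 0;-0.1 0 0 -0.04 0 0 0;-0.1 0 0 -0.04 0 0 0;-0.1 0.01 -0.015 -0.04 0 0 0;-0.1 0.01 -0.02 -0.04 0 0 0;-0.1 0.01 0 0 0 0 0;-0.1 0 0 0 0 0 0;-0.1 0 0 0 0 0 0';python3 row.py
```

```text
clock: 33.23
tool_pos: [0.5591, -0.0699, 0.0456]
eef_rot: [1.0, 0.009, -0.003, 0.0]
contact_force: [-4.6, 0.4, 2.8]
opening: 0.007
finger_force: 2.6
clock: 33.48
tool_pos: [0.559, -0.07, 0.0453]
eef_rot: [1.0, 0.009, -0.004, 0.0]
contact_force: [-9.0, 0.7, 5.5]
opening: 0.004
finger_force: 4.3
clock: 34.4
tool_pos: [0.5564, -0.0378, 0.2798]
eef_rot: [1.0, 0.008, -0.0, 0.0]
contact_force: [-0.9, -0.3, -0.8]
opening: 0.445
finger_force: 0.0
t 34.4 pos [556.4 -37.8 279.8] q [ 1.0e+00  8.3e-03 -2.0e-04  4.0e-04] F [-0.9 -0.3 -0.8] op 39.2 ff 0.0
board [250.  97.] 5626 (array([631.2,  -7.6]), array([130.7,  55.2]), 1.3) x 566.0 697.0
board [316.  97.] 5666 (array([632.4, -70.2]), array([130.5,  56. ]), 1.2) x 567.0 698.0
rack (array([634.4, -37.1]), array([140.7, 157.8]), 0.8)
```

```bash
python3 -m inch '-0.1 0 0 0 0 0 0.042;-0.1 -0.0103 -0.0337 0 0 0 0;-0.1 -0.0103 -0.0337 0 0 0 0;-0.1 -0.0103 -0.0337 0 0 0 0;-0.1 -0.0103 -0.0337 0 0 0 0;-0.1 -0.0103 -0.0337 0 0 0 0;-0.1 -0.0103 -0.0337 0 0 0 0;-0.1 -0.0103 -0.0337 0 0 0 0;-0.1 -0.0103 -0.0337 0 0 0 0;-0.1 -0.0103 -0.0337 0 0 0 0;-0.1 -0.0103 -0.0337 0 0 0 0;-0.1 -0.0103 -0.0337 0 0 0 0;-0.1 -0.0103 -0.0337 0 0 0 0;-0.1 0 0 0 0 0 0;-0.1 0 0 0 0 0 0;-0.1 0 0 0 0 0 0'; python3 menus.py
```

```text
clock: 35.78
tool_pos: [0.4433, 0.3678, 0.2786]
eef_rot: [1.0, -0.013, -0.001, 0.002]
contact_force: [0.3, 0.1, -0.2]
opening: 0.451
finger_force: 0.0
t 35.8 pos [443.3 367.8 278.6] q [ 9.999e-01 -1.320e-02 -8.000e-04  1.900e-03] F [ 0.3  0.1 -0.2] op 39.7 ff 0.0
menu [280. 138.] 2183 [490. 368. 100.] (array([483., 368.]), array([ 17.5, 129.3]), 88.6)
```

```bash
python3 -m inch '-0.1 0.0015 -0.001 0.032 0 0 0;-0.1 0 0 0.032 0 0 0;-0.1 0 0 0.032 0 0 0;-0.1 0 0 0.032 0 0 0;-0.1 0 0 0.032 0 0 0;-0.1 0 0 0.032 0 0 0;-0.1 0 0 0.025 0 0 0;-0.1 0 0 0.0045 0 0 0;-0.1 0 0 0 0 0 0;-0.1 0 0 0 0 0 0;-1 0 0 0 0 0 0;-1 0 0 0 0 0 0;-1 0 0 0 0 0 0;-1 0 0 0 0 0 0;-1 0 0 0 0 0 0' 45; python3 -c "from h import *;st()"
```

```text
clock: 37.08
tool_pos: [0.4454, 0.3712, 0.0598]
eef_rot: [1.0, -0.013, 0.001, -0.0]
contact_force: [-1.0, -1.1, 6.3]
opening: 0.201
finger_force: 44.7
t 37.1 pos [445.4 371.2  59.8] q [ 9.999e-01 -1.280e-02  7.000e-04 -4.000e-04] F [-1.  -1.1  6.3] op 17.7 ff 44.7
```

```bash
python3 -m inch '-1 0 0 -0.02 0 0 0;-1 0 0 -0.04 0 0 0;-1 0 0 -0.04 0 0 0;-1 0 0 -0.02 0 0 0;-1 0 0 0 0 0 -0.042;-1 0 0.0345 0 0 0 0;-1 0 0.0345 0 0 0 0;-1 0 0.0345 0 0 0 0;-1 0 0.0345 0 0 0 0;-1 0 0.0345 0 0 0 0;-1 0 0.0345 0 0 0 0;-1 0 0.0345 0 0 0 0;-1 0 0.0345 0 0 0 0;-1 0 0.0345 0 0 0 0;-1 0 0.0345 0 0 0 0;-1 0 0.0345 0 0 0 0;-1 0 0.0345 0 0 0 0;-1 0 0 0 0 0 0;-1 0 0 0 0 0 0;-1 0 0 0 0 0 0';python3 held.py
```

```text
clock: 38.75
tool_pos: [0.4519, -0.0424, 0.1788]
eef_rot: [1.0, 0.008, 0.0, -0.0]
contact_force: [0.2, -0.3, -1.0]
opening: 0.201
finger_force: 44.8
t 38.8 pos [451.9 -42.4 178.8] q [ 1.0e+00  8.5e-03  2.0e-04 -3.0e-04] F [ 0.2 -0.3 -1. ] op 17.7 ff 44.8
x+15 ymid 1.9 ztop 40.5
x+30 ymid 2.5 ztop 40.5
x+45 ymid 2.7 ztop 40.4
x+60 ymid 3.0 ztop 40.4
x+75 ymid 3.2 ztop 40.1
x+90 ymid 3.3 ztop 40.2
(array([496.4, -38.4]), array([114.8,  26.1]), 4.9) xmax 0.554062634243349
board [201.  18.] 703 [581.  10.  99.] (array([579.1,  12.5]), array([22.5, 16.8]), 1.0)
board [263.  16.] 766 [583. -27.  99.] (array([579.9, -26.5]), array([22.7, 16.5]), 0.7)
board [300.  17.] 772 [582. -50.  99.] (array([580.3, -49.8]), array([22.7, 16.5]), 1.4)
board [363.  17.] 905 [583. -89.  99.] (array([581. , -89.2]), array([22.6, 18.5]), 0.6)
rack (array([580.3, -35.8]), array([ 31. , 156.8]), 1.0)
```

View pics/wh.png

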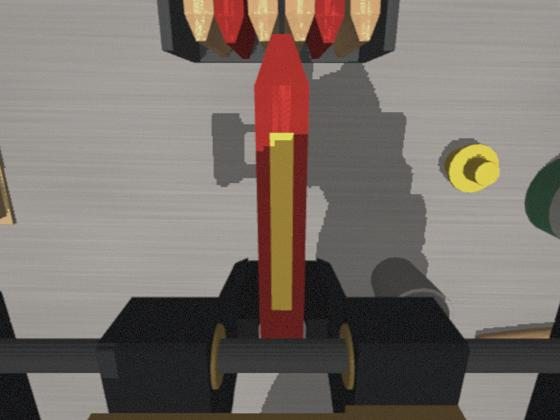

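Wrist view: the third menu, tip (282,38), points at the middle gap between boards at (263,16) and (300,17). I slide it in.

```bash
python3 -m inch '-1 0 -0.0004 0.03 0 0 0;-1 0 0 0.03 0 0 0;-1 0 0 0.03 0 0 0;-1 0 0 0.022 0 0 0;-1 0 0 0.0055 0 0 0;-1 0 0 0 0 0 0;-1 0.01 0 0 0 0 0;-1 0.01 0 0 0 0 0;-1 0.01 0 0 0 0 0;-1 0.005 0 0 0 0 0;-1 0 0 0 0 0 0' ; python3 -m inch '-1 0.006 0 0 0 0 0;-1 0.006 0 0 0 0 0;-1 0.006 0 0 0 0 0;-1 0.006 0 0 0 0 0;-1 0 0 0 0 0 0'; python3 held.py
```

```text
clock: 39.72
tool_pos: [0.4888, -0.0412, 0.0625]
eef_rot: [1.0, 0.009, 0.002, -0.0]
contact_force: [0.3, 0.5, -1.4]
opening: 0.201
finger_force: 44.7
clock: 40.13
tool_pos: [0.513, -0.0415, 0.0613]
eef_rot: [1.0, 0.008, 0.001, -0.0]
contact_force: [0.0, 0.1, -2.2]
opening: 0.205
finger_force: 44.7
t 40.1 pos [513.  -41.5  61.3] q [ 1.0e+00  8.2e-03  1.4e-03 -2.0e-04] F [ 0.   0.1 -2.2] op 18.0 ff 44.7
x+15 ymid 1.2 ztop 40.4
x+30 ymid 1.5 ztop 40.4
x+45 ymid 1.7 ztop 40.5
x+60 ymid 3.1 ztop 40.4
x+75 ymid 2.3 ztop 40.2
x+90 ymid 1.8 ztop 40.2
(array([558.5, -39.7]), array([ 23.6, 118. ]), 89.0) xmax 0.6176747243898218
board [120.  91.] 5166 [595.  12.  99.] (array([595.5,  14.8]), array([18.6, 55.6]), 89.0)
board [228.  90.] 5700 [596. -22.  99.] (array([596.5, -21.2]), array([18.5, 56.7]), 88.7)
board [339.  91.] 5912 [595. -60.  99.] (array([597.4, -58.7]), array([56.8, 18.1]), 6.8)
board [448.  95.] 6227 [594. -95.  99.] (array([597.8, -95. ]), array([56.6, 18.7]), 6.8)
board [398.  84.] 108 [600. -78. 100.] (array([600.5, -76.9]), array([2.8, 7.2]), 6.4)
board [281. 226.] 3374 [550. -40. 101.] (array([547.7, -40. ]), array([68.1,  7.9]), 0.9)
rack (array([573.9, -37.6]), array([107.3, 155.6]), 0.3)
```

```bash
python3 -m inch '-1 0.006 0 0 0 0 0;-1 0.006 0 0 0 0 0;-1 0.006 0 0 0 0 0;-1 0.006 0 0 0 0 0;-1 0 0 0 0 0 0'; python3 -m inch '-1 0.006 0 0 0 0 0;-1 0.006 0 0 0 0 0;-1 0.003 0 0.001 0 0 0;-1 0 0 0 0 0 0';python3 held.py
```

```text
clock: 40.6
tool_pos: [0.5364, -0.0406, 0.0611]
eef_rot: [1.0, 0.009, 0.001, -0.0]
contact_force: [-0.0, 1.0, -2.6]
opening: 0.201
finger_force: 44.7
clock: 40.93
tool_pos: [0.551, -0.0401, 0.0602]
eef_rot: [1.0, 0.009, 0.001, -0.0]
contact_force: [-0.8, 2.4, -1.2]
opening: 0.196
finger_force: 44.9
t 40.9 pos [551.  -40.1  60.2] q [ 1.0e+00  8.8e-03  8.0e-04 -5.0e-04] F [-0.8  2.4 -1.2] op 17.3 ff 44.9
x+15 ymid 1.2 ztop 40.4
x+30 ymid 2.8 ztop 40.5
x+45 ymid 0.3 ztop 40.4
x+60 ymid 2.7 ztop 40.3
x+75 ymid 2.7 ztop 40.1
x+90 ymid 2.6 ztop 40.1
(array([595.5, -40.3]), array([ 26.9, 114.9]), 88.2) xmax 0.6531046541479495
board [122. 144.] 7515 [616.  16.  99.] (array([615. ,  17.3]), array([18.9, 93.6]), 87.8)
board [226. 140.] 8344 [618. -19.  99.] (array([615.8, -18.9]), array([18.5, 94.4]), 88.7)
board [338. 140.] 8240 [619. -60.  99.] (array([617. , -58.4]), array([94.7, 18.3]), 7.3)
board [444. 143.] 8125 [618. -96.  99.] (array([617.3, -94.5]), array([94.5, 18.8]), 7.1)
board [393. 144.] 2483 [620. -76. 100.] (array([619.2, -76.2]), array([39.9,  8.6]), 7.1)
board [281. 225.] 3329 [590. -38. 100.] (array([586.1, -38.4]), array([67.1,  7.8]), 1.4)
rack (array([612.5, -36.5]), array([107.2, 158.5]), 0.7)
```

```bash
python3 -m inch '-0.4 0 0 0 0 0 0;-0.4 0 0 0 0 0 0;-0.4 0 0 0 0 0 0;-0.4 -0.015 0 0 0 0 0;-0.4 -0.015 0 0 0 0 0;-0.4 -0.015 0 0 0 0 0;-0.4 -0.01 0 0.014 0 0 0;-1 0 0 0 0 0 0;-1 0 0 0 0 0 0;-1 0 0 0 0 0 0;-1 0.006 0 0 0 0 0;-1 0 0 0 0 0 0'; python3 -m inch '-1 0.008 0 0 0 0 0;-1 0.008 0 0 0 0 0;-1 0.008 0 0 0 0 0;-1 0.008 0 0 0 0 0;-1 0.008 0 0 0 0 0;-1 0.005 0 0 0 0 0;-1 0.003 0 0 0 0 0;-1 0 0 0 0 0 0'; python3 -m inch '-1 0.003 0 0 0 0 0;-1 0.002 0 0 0 0 0;-1 0.002 0 0 0 0 0;-1 0 0 0 0 0 0';python3 -m inch '-1 0.002 0 0 0 0 0;-1 0.002 0 0 0 0 0;-1 0 0 0 0 0 0'
```

```text
clock: 41.98
tool_pos: [0.5036, -0.0416, 0.0467]
eef_rot: [1.0, 0.008, 0.002, -0.0]
contact_force: [-0.1, -0.2, -0.2]
opening: 0.005
finger_force: 0.0
clock: 42.65
tool_pos: [0.5502, -0.0408, 0.0461]
eef_rot: [1.0, 0.008, 0.001, -0.0]
contact_force: [0.3, -0.4, 0.4]
opening: 0.006
finger_force: 0.0
clock: 42.98
tool_pos: [0.5562, -0.0408, 0.0462]
eef_rot: [1.0, 0.008, 0.0, -0.0]
contact_force: [-0.3, 0.4, 0.0]
opening: 0.002
finger_force: 0.3
clock: 43.23
tool_pos: [0.5601, -0.0408, 0.0461]
eef_rot: [1.0, 0.008, 0.0, 0.0]
contact_force: [-0.7, 0.2, 0.3]
opening: 0.005
finger_force: 0.8
```

```bash
python3 -m inch '-1 0.002 0 0 0 0 0;-1 0.002 0 0 0 0 0;-1 0.001 0 0 0 0 0;-1 0 0 0 0 0 0'; python3 -m inch '-1 -0.015 0 0 0 0 0;-1 -0.02 0 0 0 0 0;-1 0 0 -0.04 0 0 0;-1 0 0 -0.04 0 0 0;-1 0 0 -0.04 0 0 0;-1 0 0 -0.04 0 0 0;-1 0.01 0 -0.04 0 0 0;-1 0.01 0 -0.04 0 0 0;-1 0.01 0 0 0 0 0;-1 0 0 0 0 0 0;-1 0 0 0 0 0 0';python3 row.py; cp pics/row_*.png /tmp; cp $(ls -t pics/row_*|head -1) pics/rowlast.png
```

```text
clock: 43.57
tool_pos: [0.5599, -0.041, 0.0456]
eef_rot: [1.0, 0.009, -0.005, 0.001]
contact_force: [-11.0, 0.3, 6.3]
opening: 0.007
finger_force: 5.1
clock: 44.48
tool_pos: [0.5598, -0.0409, 0.2859]
eef_rot: [1.0, 0.008, 0.0, 0.0]
contact_force: [-0.1, 0.1, -0.1]
opening: 0.003
finger_force: 0.0
t 44.5 pos [559.8 -40.9 285.9] q [1.0e+00 8.3e-03 1.0e-04 1.0e-04] F [-0.1  0.1 -0.1] op 0.3 ff 0.0
board [279. 101.] 13113 (array([632.1, -38.6]), array([130.4, 135. ]), 1.4) x 566.0 697.0
rack (array([634. , -36.5]), array([140.3, 158.2]), 0.8)
```

View pics/rowlast.png

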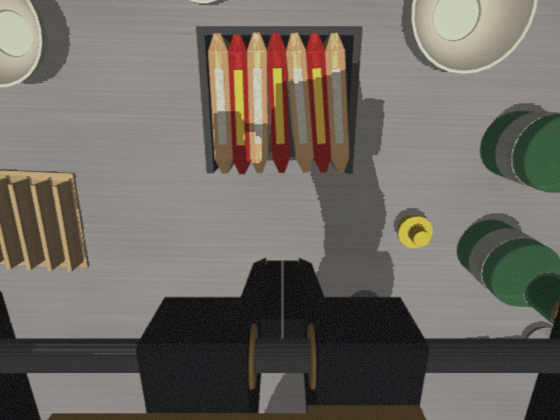

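All seven boards stand in the rack (u≈220–338, v 33–172). I check each board's front and back ends, and the stoppers, numerically.

```bash
python3 - <<'E'
from h import *
p,h,w=cloud("wrist");z=w[...,2]
g=(z>.09)&(z<.11)&(w[...,0]>.55)&(w[...,0]<.72)
for u in (221,239,257,278,299,318,338):
    best=[]
    for e in (0,1):
        xs=[]
        for du in range(-8,9):
            c=w[:,u+du][g[:,u+du]]
            if len(c): xs.append(c[:,0].min() if e==0 else c[:,0].max())
        best.append(min(xs) if e==0 else max(xs))
    c=w[60:140,u-2:u+3][g[60:140,u-2:u+3]]
    print(u,np.round(np.array(best)*1000,1),"ztop",np.round(np.median(c[:,2])*1000,1))
p,h,w=cloud("scene");z=w[...,2];M=masks(h,w);m=M["cork"]&(w[...,1]<-.28)&(z>.1)
for c,a,P in blobs(m,w,10): print("placed",c,a,np.round(P.min(0)*1000),np.round(P.max(0)*1000))
cv2.imwrite("pics/final.png",cv2.resize(p[150:400,100:460,::-1],None,fx=2.2,fy=2.2,interpolation=2)[:600])
E
```

```text
221 [567.8 697.1] ztop 99.7
239 [567.1 696.6] ztop 99.7
257 [568.5 698.6] ztop 99.6
278 [568.8 698.8] ztop 99.7
299 [570.2 699. ] ztop 99.5
318 [569.8 699.2] ztop 99.6
338 [569.8 699.6] ztop 99.7
placed [156. 274.] 308 [ 423. -358.  152.] [ 471. -314.  186.]
placed [209. 302.] 357 [ 571. -363.  151.] [ 617. -318.  187.]
```

View pics/final.png

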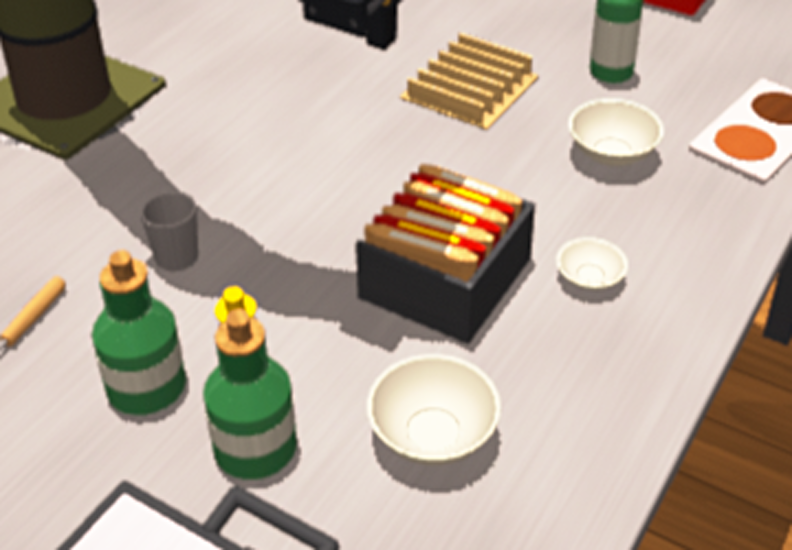

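The final view shows both carafes stoppered at crop (122,270) and (240,330), the stand empty, and seven boards upright with their ends in line to within 3 mm along the rack's yaw. Nothing else has moved.

```bash
python3 -c "from plant import r;print(r.finish_job())"
```

```text
the job is handed in; nothing more can be done
None
```

The job is handed in: both carafes are stoppered, and all three red menus stand upright and fully home in the rack, in line with the four boards already there.

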